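Fetch the hemmed-in gluing weight

ROBOT

A 6-joint arm with a two-finger parallel gripper is mounted at the origin on the work surface. World frame = base frame: x ahead of the robot, y to its left, z up, the work surface at z = 0. Lengths are in m, angles in rad, forces in N, time in s.
With the tool pointing down it reaches from about 0.275 to 0.875 m from the base axis. Payload 12.5 kg.
Tool frame: the origin (TCP) lies on the centre line of the jaws, within the pads' length; the fingertips stand 8 mm ahead of it and the grasp point (between the pads) lies 11 mm behind it (ctrl.nose_length is the z of the fingertips in the tool frame, in m); z points along the fingers, y is the line along which they close (so a half turn about z gives the same grasp; the last joint's range is limited). The gripper opens to 85 mm and grips with 20 to 120 N. Pads are 22 mm wide; open, the fingers measure 114 mm over their backs; the gripper's body (76 mm by 85 mm) begins 54 mm behind the grasp point. The pads swing forward as they close: fully open they stand 13 mm farther back than shut.
Start: joints at [-1.224, 0.351, 1.652, -0, 1.139, -0.085], TCP at [0.23, -0.499, 0.239] pointing down, gripper open.
Joint ranges: [-2.75, 2.75], [-0.79, 2.1], [0.01, 2.65], [-1.57, 4.71], [0.07, 3.14], [-2.87, 2.87]. Speed limits (rad/s): [2.22, 2.22, 2.79, 3.14, 3.14, 3.14].

INTERFACE

Orientations are given as a unit quaternion [w, x, y, z].
In Python, from plant import get_state, viewer, workorder, ctrl gives the robot as it stands. The module is installed in compiled form; this text tells all that it offers.
- The arm moves only by the tool play_rows, never from a script. Its argument "targets" is a list of rows, each an object with "hand": the closure, from 0 (fully open) to 1 (shut); "delta_pos": the shift along the tool's x, y, z normalised to -1 to 1, where 1 is 0.3 m, a list of three; "twist": the turn about the tool's z normalised to -1 to 1, where 1 is 90 degrees. In form: [{"hand": hand, "delta_pos": [tx, ty, tz], "twist": twist}, ...]. A call has 1 to 8 rows; each row is the pose to reach, as a shift and turn from the pose commanded when the call began, along the tool's axes at that moment; what a row does not reach only later rows make up. A row lasts 1/12 s, in which the tool goes at most 41.7 mm and 7.16 degrees, less where a joint would pass 70% of its speed; a pose out of reach is approached as far as the arm can. A call with a number of a shift or a turn outside -1 to 1 is refused whole. A call with a gripper value outside its range is refused whole. The fingers move at their own pace and stop on an object; "force" is the grip in N (left out, the last holds). Time passes only in rows, so rows that repeat a pose let the fingers close. It gives the time, the measured TCP pose, the force, the opening and the grip force at its end, in the units of the state.
- get_state(): the state, without advancing time (a new reading comes with each control period).
- viewer.capture(name): name is "scene" or "top" or "wrist"; returns a dict with "image" (400x640x3 uint8, blue, green, red), "fov_y" (degrees; the focal length in pixels is half the picture's height over the tangent of half this angle, whatever the lens; pixels are square), "cx", "cy" (the principal point, pixels), "R" (3x3) and "t" (3): a world point X has camera coordinates R X + t. Camera axes: x right, y down, z forward; pixel columns grow to the right and rows downward; lengths in m; the calibration is good to about 2 mm. A picture is of the moment at which its call begins. There is no depth.
- workorder.job_done(): hands the job in; it is judged then, once.
The state is a dict: "clock": time; "joints": joint angles; "dq": joint speeds; "effort": joint torques, N m; "ee_pos": TCP position; "tool_rot": TCP orientation; "ft_force": force on the tool from outside, world axes, zero at the start; "moment": the same for the moment, N m; "width": finger opening in m; "grip_force": force on a finger pad.
Only numpy, scipy, OpenCV 4.12 (cv2) and the standard library are available. Lean on these libraries where they do the work, as an engineer would, in place of code of your own. Each camera call takes 0.05 s, during which the arm holds its last target. There are 200 camera calls.

TASK

The glue bottle, the tin and the jar in the small wooden tray hem in the steel weight: set all three aside together, upright, on the cork mat, then take the weight out and stand it flat in the middle of the square pad glued on the pine panel, to press the joint. After that put the bottle, the tin and the jar back in the tray, upright, each on the very spot where it stood at the start. Set everything down gently without dropping it, never tip a container over, and leave the clamp and the arched offcut alone.

Things in the scene. Friction and masses are not known exactly. Their poses are not given: they have to be found in the camera images.
- bottle_c (a point): White plastic glue bottle, loose, upright, 112 mm high in all: plain round body 52 mm in diameter up to 84 mm above its underside, then a shoulder and a slim pointed nozzle (20 mm in diameter and less) up to 112 mm. The point is on its axis, 56 mm above its underside; z is up along its axis. About 0.18 kg. Grip it by the round body. It starts on the tray floor.
- tin_c (a point): Plain metal varnish tin, loose, upright, a round can 59 mm in diameter and 96 mm high with a flat lid. The point is on its axis, 47 mm above its underside; z is up. About 0.28 kg. It starts on the tray floor.
- jar_c (a point): Brown glass jar, loose, upright, 103 mm high: round body 53 mm in diameter up to 82 mm above its underside, then a narrower black screw cap 37 mm in diameter. The point is on its axis, 51.5 mm above its underside; z is up. About 0.24 kg. Grip it by the round body. It starts on the tray floor.
- weight_c (a point): Low dark steel cylinder (gluing weight), loose, 50 mm in diameter, 34 mm high, about 0.52 kg, standing on the tray floor in the middle of the tray with the bottle, tin and jar close around it (their axes about 59 mm from its axis, 120 degrees apart, gaps of a few mm; which one stands where changes), so that a gripper cannot reach it before they are cleared. The point is its centre, 17 mm above its underside; z is up.
- tray: Small square pine tray, fixed to the table, 204 mm by 204 mm outside, walls 7 mm thick and 22 mm high above the table, floor 6 mm above the table. Origin: centre of its underside, on the table; x and y along its sides, z up.
- mat: Cork mat, the side area, fixed, 240 mm along its x, 130 mm along its y, 3 mm thick. Origin: centre of its underside, on the table; z up.
- pad_top (a point): Centre of the top face of the square wooden pad (60 mm by 60 mm, 10 mm thick) glued on the middle of a fixed pine panel (160 mm along x by 120 mm along y, 8 mm thick, lying on the table). The pad's top is 18 mm above the table; z up, x and y along the panel's sides.
- clamp: Bystander: bar clamp with a red handle lying on the table beyond the work, 240 mm long along its x, 85 mm wide, about 24 mm high. Origin: under the middle of its steel bar, at table height. Leave alone.
- offcut: Bystander: arched plywood offcut, 144 mm by 50 mm, 8 mm thick, lying on the table beyond the work. Origin: middle of the arch's open side, at its underside. Leave alone.
Not all that is in view belongs to the job. Leave any red or yellow look-alike of the part that bears tin_c alone.

How it is judged:
By the outcome, as a careful person would: the job done as asked, in the order asked, and still so for the second after the job is handed in, with the robot touching nothing.
It also fails if it takes over 138 s, if anything falls off the work surface, if the arm or the gripper's body presses on something with over 40 N, if the wrist force passes 120 N, or if a joint passes its speed limit or range.

## Working session

There is one attempt and no reset: what is moved stays moved. The work goes in short steps, Python scripts to look and compute and a tool call to move; the robot and the scene stay as the last step left them, time stands still between calls to the robot, and variables do not carry over. Pictures are saved under pics/ and viewed, at most 14 in all, crops included, and the job is handed in when it is done.

Besides the shell and the picture viewer there is one more tool, called after "Call:" in YAML: its name, and indented under it one key for each argument. play_rows: Moves the arm, as the interface text tells. Its arguments: {"type":"object","properties":{"targets":{"type":"array","items":{"type":"object","properties":{"hand":{"type":"number"},"delta_pos":{"type":"array","items":{"type":"number","minimum":-1,"maximum":1}},"twist":{"type":"number","minimum":-1,"maximum":1}}}},"force":{"type":"number"}},"required":["targets"]}

```bash
mkdir -p pics; cat > h.py <<'E'
import numpy as np, cv2
from plant import get_state, viewer, workorder, ctrl
def cap(n,save=None):
    c=viewer.capture(n)
    if save: cv2.imwrite('pics/'+save,c['image'])
    return c
def proj(c,X):
    p=np.array(c['R'])@np.array(X)+np.array(c['t']); f=200/np.tan(np.radians(c['fov_y'])/2)
    return np.array([f*p[0]/p[2]+c['cx'],f*p[1]/p[2]+c['cy']])
def ray(c,uv,z):
    R=np.array(c['R']);t=np.array(c['t']);f=200/np.tan(np.radians(c['fov_y'])/2)
    d=R.T@np.array([(uv[0]-c['cx'])/f,(uv[1]-c['cy'])/f,1]);o=-R.T@t
    return o+d*(z-o[2])/d[2]
E
python3 - <<'E'
from h import *
for n in ('scene','top'):
    c=cap(n,n+'0.png'); R=np.array(c['R']);print(n,c['fov_y'],c['cx'],c['cy'],-R.T@np.array(c['t']),R.round(3).tolist())
s=get_state();print(s, ctrl.nose_length)
E
```

```text
scene 51.924809485789304 322.9189572320569 199.00398224467557 [1.07265779 0.56449614 0.54248747] [[-0.759, 0.651, 0.005], [0.348, 0.412, -0.842], [-0.55, -0.638, -0.539]]
top 50.819848971937766 322.8272677906983 197.02692970096697 [ 0.45908597 -0.02391134  1.00985965] [[-0.0, -0.999, -0.033], [-0.992, 0.004, -0.126], [0.126, 0.032, -0.991]]
{'clock': 0.1, 'joints': array([-1.22361899e+00,  3.51195027e-01,  1.65235486e+00,  6.34828605e-05,
        1.13909689e+00, -8.46169239e-02]), 'dq': array([-0.00056257, -0.00212494, -0.00203791, -0.00019997, -0.0013203 ,
        0.00048629]), 'effort': array([ 6.78310862e-04, -5.06829965e+01, -2.91869491e+01, -1.01810315e-04,
        2.69766271e-03,  3.03241370e-05]), 'ee_pos': array([ 0.23010633, -0.49923643,  0.2388073 ]), 'tool_rot': array([-5.26299539e-04,  9.76787313e-01,  2.14210798e-01, -4.04198870e-05]), 'ft_force': array([-0.26702817, -0.26902598,  0.11499772]), 'moment': array([ 0.03952277, -0.02292495, -0.0302591 ]), 'grip_force': 0.0, 'width': 0.08513893596459149} 0.008
```

View pics/top0.png

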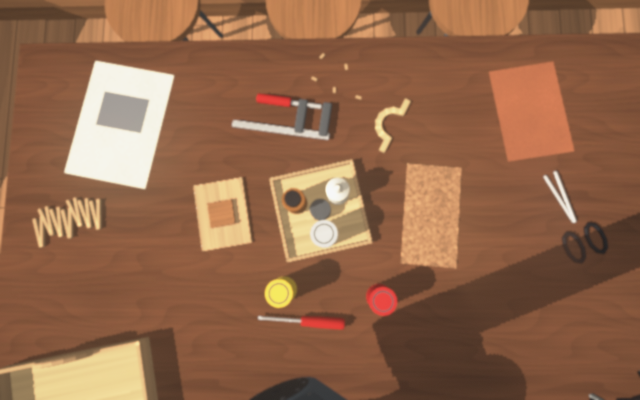

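View pics/scene0.png

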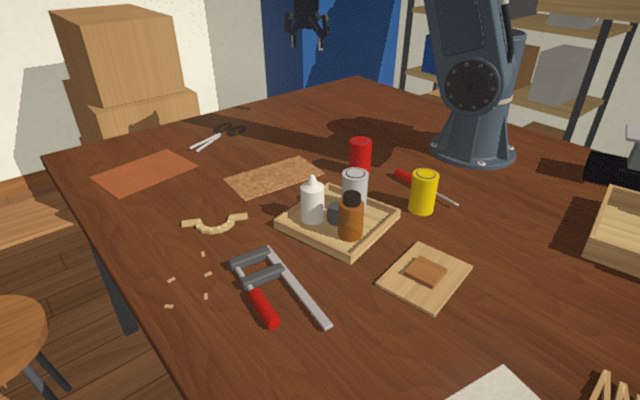

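The top view shows the tray at about (321,210). In it are the jar (295,200), bottle (337,188), plain tin (323,235) and weight (320,210). The mat is at (432,215) and the pad at (222,213). Tin candidates are silver (323,235) in the tray, yellow (280,292) and red (382,300); I choose the silver one.

```bash
python3 - <<'E'
from h import *
c=cap('top')
for n,uv,z in [('tin',(323,235),.102),('jar',(295,200),.109),('bot',(337,186),.1),('weight',(320,210),.04),('pad',(222,213),.018),('mat',(432,215),.003),('yellow',(280,292),.096),('red',(382,300),.096)]: print(n,ray(c,uv,z).round(3))
for n,cs,z in [('tray',[(270,177),(354,159),(372,242),(288,261)],.022),('mat',[(406,163),(462,167),(457,268),(401,264)],.003),('panel',[(193,185),(243,178),(252,243),(203,251)],.008)]:
    P=np.array([ray(c,u,z)[:2] for u in cs]); print(n,P.round(3).tolist(),P.mean(0).round(3),np.linalg.norm(np.roll(P,-1,0)-P,axis=1).round(3))
cv2.imwrite('pics/c1.png',cv2.resize(c['image'][150:320,180:480],None,fx=2.6,fy=2.6,interpolation=cv2.INTER_CUBIC))
w=cap('wrist','w0.png');R=np.array(w['R']);print(w['fov_y'],w['cx'],w['cy'],-R.T@np.array(w['t']),R.round(3).tolist())
E
```

```text
tin [0.493 0.005 0.102]
jar [0.568 0.066 0.109]
bot [ 0.599 -0.025  0.1  ]
weight [0.552 0.014 0.04 ]
pad [0.548 0.249 0.018]
mat [ 0.543 -0.251  0.003]
yellow [0.372 0.098 0.096]
red [ 0.356 -0.119  0.096]
tray [[0.634, 0.135], [0.676, -0.066], [0.479, -0.106], [0.435, 0.09]] [0.556 0.013] [0.205 0.201 0.2   0.204]
mat [[0.67, -0.192], [0.659, -0.326], [0.419, -0.305], [0.428, -0.175]] [ 0.544 -0.25 ] [0.134 0.241 0.13  0.242]
panel [[0.618, 0.325], [0.634, 0.203], [0.477, 0.178], [0.458, 0.295]] [0.547 0.25 ] [0.123 0.159 0.119 0.162]
67.78637168032527 320.6218169258852 193.92923938868242 [ 0.30441437 -0.46561736  0.37319014] [[0.419, -0.908, -0.0], [-0.86, -0.396, 0.321], [-0.291, -0.134, -0.947]]
```

View pics/c1.png

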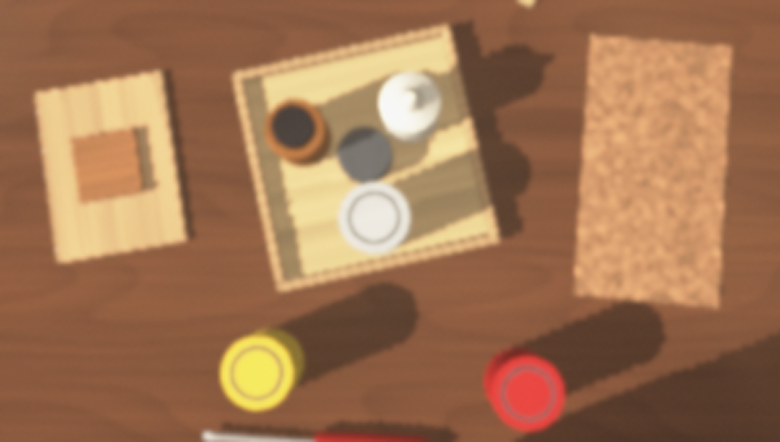

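Call:
play_rows:
  targets:
    - {"hand":0,"delta_pos":[0.1,-0.07,-0.02],"twist":0.03}
    - {"hand":0,"delta_pos":[0.22,-0.14,-0.04],"twist":0.07}
    - {"hand":0,"delta_pos":[0.34,-0.21,-0.06],"twist":0.11}
    - {"hand":0,"delta_pos":[0.46,-0.29,-0.08],"twist":0.15}
    - {"hand":0,"delta_pos":[0.58,-0.37,-0.1],"twist":0.19}
    - {"hand":0,"delta_pos":[0.7,-0.45,-0.12],"twist":0.23}
    - {"hand":0,"delta_pos":[0.8,-0.52,-0.14],"twist":0.26}
    - {"hand":0,"delta_pos":[0.85,-0.55,-0.15],"twist":0.275}

```text
clock: 0.87
ee_pos: [0.3941, -0.2397, 0.285]
tool_rot: [-0.0, 1.0, -0.001, 0.0]
ft_force: [0.1, -0.5, -0.2]
width: 0.0853
grip_force: 0.0
```

```bash
python3 - <<'E'
from h import *
s=get_state();print(s['ee_pos'],s['tool_rot'],s['joints'],s['dq'].round(2))
E
```

```text
[ 0.39405145 -0.23969049  0.28503409] [-9.26348849e-05  9.99999743e-01 -5.47342655e-04  4.53287066e-04] [-6.47858691e-01  1.37629320e-01  1.81130951e+00  7.47471296e-04
  1.19204246e+00  9.23756147e-01] [ 0.47 -0.01 -0.08 -0.02  0.09  0.69]
```

Call:
play_rows:
  targets:
    - {"hand":0,"delta_pos":[0.07,-0.1,-0.02],"twist":0}
    - {"hand":0,"delta_pos":[0.15,-0.22,-0.04],"twist":0}
    - {"hand":0,"delta_pos":[0.23,-0.34,-0.06],"twist":0}
    - {"hand":0,"delta_pos":[0.31,-0.46,-0.08],"twist":0}
    - {"hand":0,"delta_pos":[0.39,-0.58,-0.1],"twist":0}
    - {"hand":0,"delta_pos":[0.47,-0.7,-0.12],"twist":0}
    - {"hand":0,"delta_pos":[0.52,-0.8,-0.14],"twist":0}
    - {"hand":0,"delta_pos":[0.54,-0.84,-0.15],"twist":0}

```text
clock: 1.53
ee_pos: [0.5564, 0.013, 0.3297]
tool_rot: [-0.0, 1.0, 0.001, 0.0]
ft_force: [0.2, -0.0, 0.8]
width: 0.0856
grip_force: 0.0
```

Call:
play_rows:
  targets:
    - {"hand":0,"delta_pos":[0,0,0],"twist":0}
    - {"hand":0,"delta_pos":[0,0,0],"twist":0}
    - {"hand":0,"delta_pos":[0,0,0],"twist":0}

```text
clock: 1.78
ee_pos: [0.5543, 0.0085, 0.3289]
tool_rot: [0.0, 1.0, -0.0, -0.0]
ft_force: [0.5, -1.2, -0.1]
width: 0.0853
grip_force: 0.0
```

```bash
python3 - <<'E'
from h import *
s=get_state();print(s['ee_pos'],s['tool_rot'])
w=cap('wrist','w1.png');np.savez('w1.npz',**{k:np.array(v) for k,v in w.items()})
R=np.array(w['R']);print(-R.T@np.array(w['t']))
for n,X in dict(tin=(.493,.005,.102),jar=(.568,.066,.109),bot=(.599,-.025,.09),w=(.554,.013,.04)).items(): print(n,proj(w,X).round())
E
```

```text
[0.55433177 0.00845484 0.32889728] [ 8.79992724e-05  9.99999882e-01 -2.01759498e-04 -4.33571031e-04]
[0.63625484 0.00778847 0.46313464]
tin [322. 209.]
jar [272. 153.]
bot [347. 125.]
w [317. 154.]
```

View pics/w1.png

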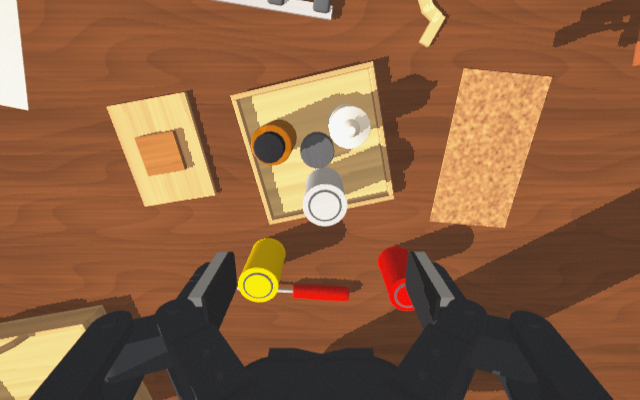

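The sharp wrist view shows the jar cap at (270,147), bottle tip at (350,128), weight at (317,150) and tin lid at (325,206). The pad is at (160,153) and the mat at (490,148). I'll zoom in on the tray.

```bash
python3 - <<'E'
from h import *
w=dict(np.load('w1.npz')); im=w['image']
hsv=cv2.cvtColor(im,cv2.COLOR_BGR2HSV)
x0,y0,x1,y1=225,55,400,230
cr=cv2.resize(im[y0:y1,x0:x1],None,fx=3.4,fy=3.4,interpolation=cv2.INTER_CUBIC)
G=dict(tin=(.493,.005,.102,.0295),jar=(.568,.066,.109,.0185),bot=(.599,-.025,.090,.026),w=(.554,.013,.04,.025))
# dark cap, weight, white bottle, tin blobs
H,S,V=cv2.split(hsv)
for n,m,box in [('cap',V<70,(245,125,300,170)),('weight',(S<90)&(V<130),(296,130,334,168)),('bottle',(S<40)&(V>150),(325,100,375,150)),('tin',(S<45)&(V>130),(300,165,350,230))]:
    mm=np.zeros_like(V);a,b,c,d=box;mm[b:d,a:c]=(m[b:d,a:c]*255)
    cs,_=cv2.findContours(mm,cv2.RETR_EXTERNAL,cv2.CHAIN_APPROX_NONE);k=max(cs,key=cv2.contourArea)
    print(n,cv2.fitEllipse(k),cv2.boundingRect(k))
    cv2.drawContours(cr,[((k-[x0,y0])*3.4+1.7).astype(int)],-1,(0,255,0),1)
cv2.imwrite('pics/c2.png',cr)
def corners(m,area,z,n):
    mm=cv2.morphologyEx((m*255).astype(np.uint8),cv2.MORPH_CLOSE,np.ones((5,5)))
    cs,_=cv2.findContours(mm,cv2.RETR_EXTERNAL,cv2.CHAIN_APPROX_NONE)
    for k in cs:
        if cv2.contourArea(k)>area:
            b=cv2.boxPoints(cv2.minAreaRect(k)); q=cv2.approxPolyDP(cv2.convexHull(k),6,True)[:,0]
            P=np.array([ray(w,u,z)[:2] for u in q]);print(n,q.tolist(),P.round(3).tolist(),P.mean(0).round(4),np.linalg.norm(np.roll(P,-1,0)-P,axis=1).round(3))
pm=np.zeros_like(V,bool);pm[120:185,125:195]=True
corners(pm&(S>125)&(H<16)&(V>120),400,.018,'pad')
print(hsv[155,160],hsv[110,150],hsv[150,490],hsv[60,500])
E
```

```text
cap ((269.3659362792969, 146.74215698242188), (28.996530532836914, 29.890106201171875), 33.323970794677734) (255, 132, 30, 31)
weight ((317.05865478515625, 149.49899291992188), (32.49692916870117, 35.43912887573242), 172.30023193359375) (301, 132, 33, 36)
bottle ((347.0177001953125, 126.91026306152344), (37.88374328613281, 41.94883346557617), 161.83424377441406) (328, 105, 42, 44)
tin ((324.0301818847656, 197.70358276367188), (42.543853759765625, 59.31559753417969), 176.9974822998047) (303, 167, 44, 59)
pad [[178, 129], [191, 164], [148, 175], [135, 138]] [[0.586, 0.217], [0.534, 0.205], [0.516, 0.274], [0.573, 0.283]] [0.5524 0.2446] [0.054 0.071 0.057 0.067]
[ 14 163 227] [ 23 105 246] [ 16 136 240] [ 11 160 145]
```

View pics/c2.png

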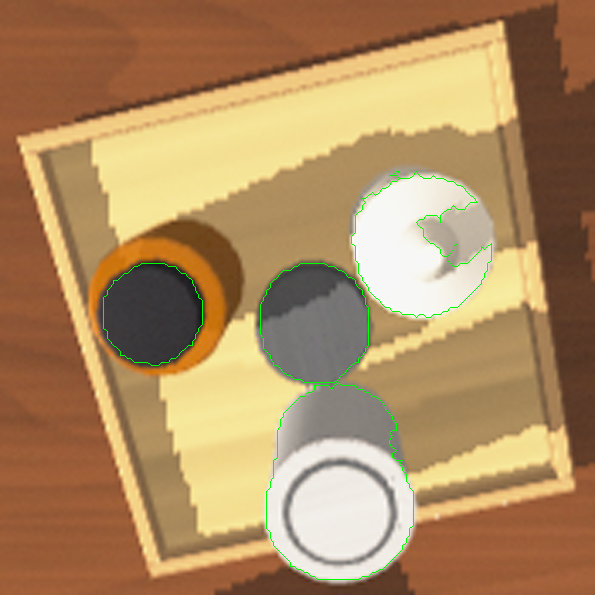

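```bash
cat > fit.py <<'E'
from h import *
from scipy.optimize import least_squares
def fit(M):  # M: dict weight,tin,jar,bot
    names=['weight','tin','jar','bot'];P=np.array([M[n][:2] for n in names])
    r=P[1:]-P[0];print('dist',np.linalg.norm(r,axis=1).round(4),'ang',np.degrees(np.arctan2(r[:,1],r[:,0])).round(1))
    s=np.array([0,-1,1])*2*np.pi/3  # tin,jar,bot
    mod=lambda p:np.vstack([p[:2],p[:2]+.059*np.c_[np.cos(p[2]+s),np.sin(p[2]+s)]])
    q=least_squares(lambda p:(mod(p)-P).ravel(),[*P[0],np.arctan2(r[0,1],r[0,0])]);F=mod(q.x)
    for n,a,b in zip(names,P,F): print(n,a.round(4),b.round(4))
    return F
E
python3 - <<'E'
from fit import *
w=dict(np.load('w1.npz'))
C=lambda x,y:(225+x/3.4-.5,55+y/3.4-.5)
M=dict(tin=ray(w,(324.35,203.9),.102),jar=(ray(w,(269.4,146.7),.109)+ray(w,C(157,306),.088))/2,bot=ray(w,(348.8,126.9),.090),weight=ray(w,(316.9,151),.04))
print('jar',ray(w,(269.4,146.7),.109),ray(w,C(157,306),.088))
fit(M)
c=cap('top');cv2.imwrite('pics/top_ref.png',c['image'])
for n,cs,z in [('tray',[C(18,138),C(502,20),C(574,488),C(152,577)],.022),('mat',[(464,68),(551,77),(505,228),(430,222)],.003)]:
    P=np.array([ray(w,u,z)[:2] for u in cs]); print(n,P.round(3).tolist(),P.mean(0).round(4),np.linalg.norm(np.roll(P,-1,0)-P,axis=1).round(3))
im=w['image'];cv2.imwrite('pics/c3.png',np.hstack([cv2.resize(im[85:215,100:225],None,fx=4.4,fy=4.4,interpolation=cv2.INTER_CUBIC)]))
E
```

```text
jar [0.57568342 0.06843125 0.109     ] [0.57486661 0.0702656  0.088     ]
dist [0.0584 0.0594 0.0559] ang [-170.1   72.8  -45.6]
weight [0.5577 0.0126] [0.5575 0.0143]
tin [0.5002 0.0026] [0.4998 0.0017]
jar [0.5753 0.0693] [0.5754 0.0705]
bot [ 0.5968 -0.0273] [ 0.5972 -0.0293]
tray [[0.634, 0.135], [0.678, -0.063], [0.48, -0.107], [0.435, 0.091]] [0.5566 0.014 ] [0.203 0.203 0.203 0.203]
mat [[0.67, -0.198], [0.658, -0.325], [0.419, -0.306], [0.43, -0.177]] [ 0.5442 -0.2514] [0.128 0.24  0.129 0.241]
```

View pics/c3.png

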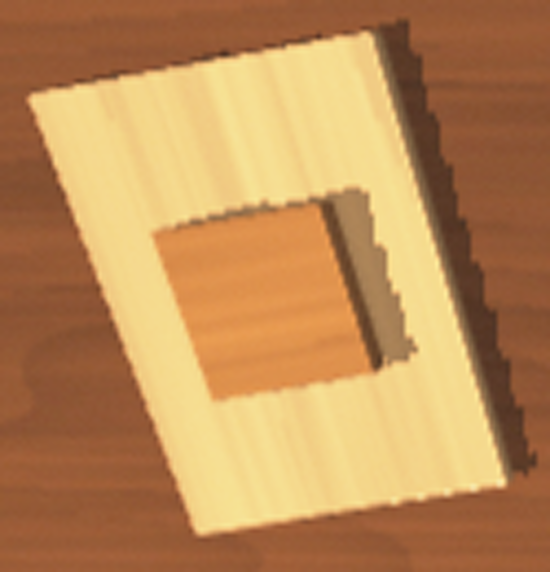

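```bash
python3 - <<'E'
from h import *
w=dict(np.load('w1.npz'))
C=lambda x,y:(100+x/4.4-.5,85+y/4.4-.5)
for n,cs,z in [('pad',[C(153,233),C(322,202),C(380,370),C(213,402)],.018),('panel',[C(30,97),C(375,32),C(508,485),C(198,535)],.008)]:
    P=np.array([ray(w,u,z)[:2] for u in cs]); print(n,P.round(3).tolist(),P.mean(0).round(4),np.linalg.norm(np.roll(P,-1,0)-P,axis=1).round(3))
E
```

```text
pad [[0.574, 0.284], [0.584, 0.225], [0.527, 0.214], [0.515, 0.274]] [0.55   0.2492] [0.059 0.059 0.061 0.06 ]
panel [[0.618, 0.322], [0.638, 0.204], [0.481, 0.178], [0.461, 0.295]] [0.5494 0.2497] [0.12  0.159 0.119 0.159]
```

Call:
play_rows:
  targets:
    - {"hand":0,"delta_pos":[-0.03,0.004,0.1],"twist":0}
    - {"hand":0,"delta_pos":[-0.07,0.008,0.22],"twist":0}
    - {"hand":0,"delta_pos":[-0.11,0.012,0.34],"twist":0}
    - {"hand":0,"delta_pos":[-0.15,0.016,0.46],"twist":0}
    - {"hand":0,"delta_pos":[-0.17,0.02,0.55],"twist":0}
    - {"hand":0,"delta_pos":[-0.18,0.022,0.6],"twist":0}
    - {"hand":0,"delta_pos":[-0.18,0.022,0.6],"twist":0}
    - {"hand":0,"delta_pos":[-0.18,0.022,0.6],"twist":0}

```text
clock: 2.55
ee_pos: [0.5007, 0.0018, 0.1495]
tool_rot: [-0.0, 1.0, -0.001, -0.0]
ft_force: [-0.2, -0.5, 0.3]
width: 0.0855
grip_force: 0.0
```

```bash
python3 - <<'E'
from h import *
s=get_state();print(s['ee_pos'],s['tool_rot'])
w=cap('wrist','w2.png')
E
```

```text
[0.50065802 0.00179057 0.14948169] [-1.68530132e-05  9.99999707e-01 -6.88076434e-04 -3.35436690e-04]
```

View pics/w2.png

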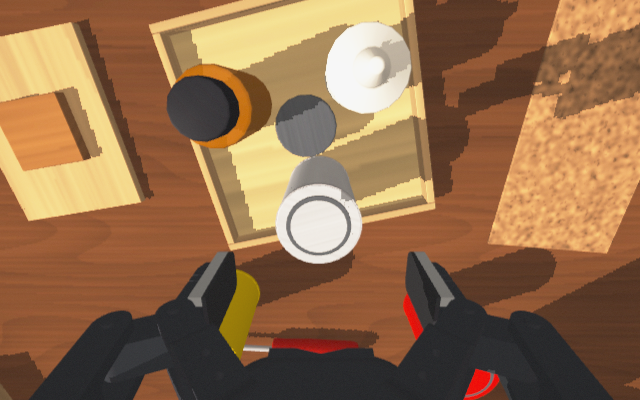

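The tin lid (319,223) is centred between the jaws (column 321), so I descend and grip.

Call:
play_rows:
  targets:
    - {"hand":0,"delta_pos":[0,0,0.05],"twist":0}
    - {"hand":0,"delta_pos":[0,0,0.11],"twist":0}
    - {"hand":0,"delta_pos":[0,0,0.17],"twist":0}
    - {"hand":0,"delta_pos":[0,0,0.22],"twist":0}
    - {"hand":0,"delta_pos":[0,0,0.26],"twist":0}
    - {"hand":0,"delta_pos":[0,0,0.28],"twist":0}
    - {"hand":0,"delta_pos":[0,0,0.29],"twist":0}
    - {"hand":0,"delta_pos":[0,0,0.29],"twist":0}

```text
clock: 3.27
ee_pos: [0.5013, 0.0023, 0.0628]
tool_rot: [0.0, 1.0, -0.0, 0.0]
ft_force: [-1.1, -1.1, 0.2]
width: 0.0853
grip_force: 0.0
```

Call:
play_rows:
  targets:
    - {"hand":0.1,"delta_pos":[0,0,0],"twist":0}
    - {"hand":0.2,"delta_pos":[0,0,0],"twist":0}
    - {"hand":0.25,"delta_pos":[0,0,0],"twist":0}
    - {"hand":0.3,"delta_pos":[0,0,0],"twist":0}
    - {"hand":0.35,"delta_pos":[0,0,0],"twist":0}
    - {"hand":0.4,"delta_pos":[0,0,0],"twist":0}
    - {"hand":0.5,"delta_pos":[0,0,0],"twist":0}
    - {"hand":0.5,"delta_pos":[0,0,0],"twist":0}
  force: 30

```text
clock: 3.93
ee_pos: [0.5012, 0.0026, 0.0629]
tool_rot: [-0.0, 1.0, -0.0, 0.0]
ft_force: [-1.0, 1.7, 6.2]
width: 0.0574
grip_force: 31.0
```

```bash
python3 - <<'E'
from h import *
s=get_state();print(s['ee_pos'],s['width'],s['grip_force'],s['ft_force'])
E
```

```text
[0.50116042 0.00256366 0.06285769] 0.057419865947256045 31.019920706748962 [-0.99320368  1.68299175  6.2015643 ]
```

Call:
play_rows:
  targets:
    - {"hand":0.5,"delta_pos":[0,0,-0.02],"twist":0}
    - {"hand":0.5,"delta_pos":[0,0,-0.06],"twist":0}
    - {"hand":0.5,"delta_pos":[0,0,-0.11],"twist":0}
    - {"hand":0.5,"delta_pos":[0,0,-0.16],"twist":0}
    - {"hand":0.5,"delta_pos":[0,0.02,-0.19],"twist":0}
    - {"hand":0.5,"delta_pos":[-0.01,0.06,-0.2],"twist":0}
    - {"hand":0.5,"delta_pos":[-0.02,0.13,-0.2],"twist":0}
    - {"hand":0.5,"delta_pos":[-0.03,0.21,-0.2],"twist":0}

```text
clock: 4.6
ee_pos: [0.491, -0.0615, 0.122]
tool_rot: [-0.0, 1.0, 0.001, -0.0]
ft_force: [0.5, 0.5, -4.3]
width: 0.0574
grip_force: 33.2
```

Call:
play_rows:
  targets:
    - {"hand":0.5,"delta_pos":[-0.01,0.09,0],"twist":0}
    - {"hand":0.5,"delta_pos":[-0.02,0.19,0],"twist":0}
    - {"hand":0.5,"delta_pos":[-0.03,0.29,0],"twist":0}
    - {"hand":0.5,"delta_pos":[-0.04,0.39,0],"twist":0}
    - {"hand":0.5,"delta_pos":[-0.055,0.48,0],"twist":0}
    - {"hand":0.5,"delta_pos":[-0.065,0.55,0],"twist":0}
    - {"hand":0.5,"delta_pos":[-0.075,0.6,0],"twist":0}
    - {"hand":0.5,"delta_pos":[-0.077,0.615,0],"twist":0}

```text
clock: 5.27
ee_pos: [0.4672, -0.2477, 0.1216]
tool_rot: [-0.0, 1.0, -0.001, -0.0]
ft_force: [-0.1, -0.5, -3.4]
width: 0.0576
grip_force: 33.3
```

Call:
play_rows:
  targets:
    - {"hand":0.5,"delta_pos":[0,0,0.03],"twist":0}
    - {"hand":0.5,"delta_pos":[0,0,0.08],"twist":0}
    - {"hand":0.5,"delta_pos":[0,0,0.13],"twist":0}
    - {"hand":0.5,"delta_pos":[0,0,0.17],"twist":0}
    - {"hand":0.5,"delta_pos":[0,0,0.19],"twist":0}
    - {"hand":0.5,"delta_pos":[0,0,0.2],"twist":0}
    - {"hand":0.5,"delta_pos":[0,0,0.2],"twist":0}

```text
clock: 5.85
ee_pos: [0.4685, -0.2446, 0.0617]
tool_rot: [-0.0, 1.0, 0.0, -0.0]
ft_force: [-0.1, 0.0, -3.1]
width: 0.0571
grip_force: 33.3
```

```bash
python3 - <<'E'
from h import *
s=get_state();print(s['ee_pos'],s['width'],s['grip_force'],s['ft_force'],s['joints'])
E
```

```text
[ 0.46846118 -0.24463913  0.06170374] 0.057102254462039044 33.320993185043335 [-0.07161969  0.04615668 -3.09951028] [-5.69379986e-01  5.67474818e-01  1.83514594e+00  4.82179412e-05
  7.40025791e-01  1.00120617e+00]
```

Call:
play_rows:
  targets:
    - {"hand":0.5,"delta_pos":[0,0,0.002],"twist":0}
    - {"hand":0.5,"delta_pos":[0,0,0.004],"twist":0}
    - {"hand":0.5,"delta_pos":[0,0,0.005],"twist":0}
    - {"hand":0.5,"delta_pos":[0,0,0.005],"twist":0}

```text
clock: 6.18
ee_pos: [0.4688, -0.2451, 0.0611]
tool_rot: [0.0, 1.0, -0.0, 0.0]
ft_force: [-0.1, 0.8, -3.0]
width: 0.0575
grip_force: 33.3
```

Call:
play_rows:
  targets:
    - {"hand":0.5,"delta_pos":[0,0,0.002],"twist":0}
    - {"hand":0.5,"delta_pos":[0,0,0.002],"twist":0}

```text
clock: 6.35
ee_pos: [0.4687, -0.2451, 0.0603]
tool_rot: [0.0, 1.0, -0.0, 0.0]
ft_force: [-0.5, -0.2, -3.3]
width: 0.0572
grip_force: 33.3
```

Call:
play_rows:
  targets:
    - {"hand":0.5,"delta_pos":[0,0,0.002],"twist":0}
    - {"hand":0.5,"delta_pos":[0,0,0.002],"twist":0}

```text
clock: 6.52
ee_pos: [0.4688, -0.2451, 0.0599]
tool_rot: [0.0, 1.0, -0.0, 0.0]
ft_force: [-0.7, 0.7, 1.6]
width: 0.057
grip_force: 33.7
```

Call:
play_rows:
  targets:
    - {"hand":0.5,"delta_pos":[0,0,0.002],"twist":0}
    - {"hand":0.5,"delta_pos":[0,0,0.002],"twist":0}

```text
clock: 6.68
ee_pos: [0.4689, -0.2451, 0.0598]
tool_rot: [0.0, 1.0, -0.0, 0.0]
ft_force: [-2.7, 3.1, 10.7]
width: 0.0573
grip_force: 34.5
```

Call:
play_rows:
  targets:
    - {"hand":0.5,"delta_pos":[0,0,0.002],"twist":0}
    - {"hand":0.5,"delta_pos":[0,0,0.002],"twist":0}

```text
clock: 6.85
ee_pos: [0.469, -0.2451, 0.0598]
tool_rot: [0.0, 1.0, -0.0, 0.0]
ft_force: [-6.0, 4.5, 18.8]
width: 0.0574
grip_force: 35.1
```

Call:
play_rows:
  targets:
    - {"hand":0.5,"delta_pos":[0,0,-0.003],"twist":0}
    - {"hand":0.3,"delta_pos":[0,0,-0.003],"twist":0}
    - {"hand":0.2,"delta_pos":[0,0,-0.003],"twist":0}
    - {"hand":0.1,"delta_pos":[0,0,-0.003],"twist":0}
    - {"hand":0,"delta_pos":[0,0,-0.003],"twist":0}
    - {"hand":0,"delta_pos":[0,0,-0.003],"twist":0}
    - {"hand":0,"delta_pos":[0,0,-0.003],"twist":0}

```text
clock: 7.43
ee_pos: [0.4686, -0.2451, 0.0592]
tool_rot: [-0.0, 1.0, -0.0, -0.0]
ft_force: [-0.9, -0.3, 0.6]
width: 0.0854
grip_force: 0.0
```

Call:
play_rows:
  targets:
    - {"hand":0,"delta_pos":[0,0,-0.03],"twist":0}
    - {"hand":0,"delta_pos":[0,0,-0.09],"twist":0}
    - {"hand":0,"delta_pos":[0,0,-0.17],"twist":0}
    - {"hand":0,"delta_pos":[0,0,-0.25],"twist":0}
    - {"hand":0,"delta_pos":[0,0,-0.3],"twist":0}
    - {"hand":0,"delta_pos":[0,0,-0.3],"twist":0}

```text
clock: 7.93
ee_pos: [0.47, -0.2459, 0.153]
tool_rot: [0.002, 1.0, -0.0, 0.002]
ft_force: [-0.0, 0.4, 0.5]
width: 0.0853
grip_force: 0.0
```

Call:
play_rows:
  targets:
    - {"hand":0,"delta_pos":[0.05,-0.08,0],"twist":0}
    - {"hand":0,"delta_pos":[0.11,-0.19,0],"twist":0}
    - {"hand":0,"delta_pos":[0.18,-0.31,0],"twist":0}
    - {"hand":0,"delta_pos":[0.25,-0.43,0],"twist":0}
    - {"hand":0,"delta_pos":[0.32,-0.54,0],"twist":0}
    - {"hand":0,"delta_pos":[0.38,-0.64,0],"twist":0}
    - {"hand":0,"delta_pos":[0.42,-0.71,0],"twist":0}
    - {"hand":0,"delta_pos":[0.427,-0.722,0],"twist":0}

```text
clock: 8.6
ee_pos: [0.5979, -0.0251, 0.1487]
tool_rot: [-0.0, 1.0, 0.001, -0.0]
ft_force: [0.0, 0.3, -0.1]
width: 0.0853
grip_force: 0.0
```

Call:
play_rows:
  targets:
    - {"hand":0,"delta_pos":[0,0,0],"twist":0}
    - {"hand":0,"delta_pos":[0,0,0],"twist":0}
    - {"hand":0,"delta_pos":[0,0,0],"twist":0}

```text
clock: 8.85
ee_pos: [0.5962, -0.0296, 0.1491]
tool_rot: [0.0, 1.0, -0.001, -0.0]
ft_force: [-0.0, 0.2, 0.2]
width: 0.0853
grip_force: 0.0
```

```bash
python3 - <<'E'
from h import *
s=get_state();print(s['ee_pos'],s['width'])
w=cap('wrist','w3.png');c=cap('top','t3.png')
cv2.imwrite('pics/v3.png',np.hstack([cv2.resize(w['image'],(400,250)),cv2.resize(c['image'][130:330,160:480],(400,250))]))
E
```

```text
[ 0.59615295 -0.02957237  0.14908468] 0.0853414393067334
```

View pics/v3.png

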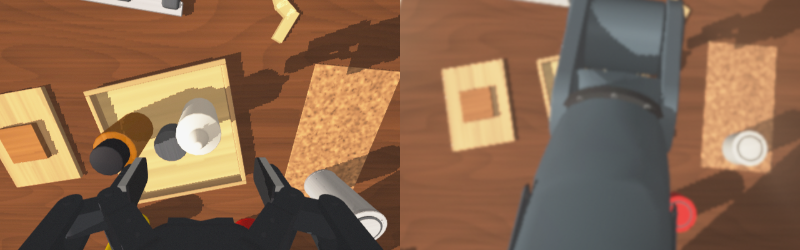

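The tin stands upright on the mat and the bottle is between the jaws. I'll refine the bottle's y from this view.

```bash
python3 - <<'E'
from h import *
w=cap('wrist');hsv=cv2.cvtColor(w['image'],cv2.COLOR_BGR2HSV);H,S,V=cv2.split(hsv)
m=np.zeros_like(V);m[140:260,270:365]=((S<50)&(V>120))[140:260,270:365]*255
cs,_=cv2.findContours(m,cv2.RETR_EXTERNAL,cv2.CHAIN_APPROX_NONE);k=max(cs,key=cv2.contourArea);x,y,a,b=cv2.boundingRect(k);print(x,y,a,b)
u=x+a/2-.5;v=y+b-a/2;print(u,v,ray(w,(u,v),.09),a/ (200/np.tan(np.radians(w['fov_y'])/2))*( -(np.array(w['R'])@[.597,-.028,.09]+np.array(w['t']))[2]))
E
```

```text
281 158 73 90
317.0 211.5 [ 0.5996764  -0.02791923  0.09      ] -0.05133730928567792
```

Call:
play_rows:
  targets:
    - {"hand":0,"delta_pos":[0.005,-0.005,0.04],"twist":0}
    - {"hand":0,"delta_pos":[0.005,-0.005,0.1],"twist":0}
    - {"hand":0,"delta_pos":[0.005,-0.005,0.16],"twist":0}
    - {"hand":0,"delta_pos":[0.005,-0.005,0.21],"twist":0}
    - {"hand":0,"delta_pos":[0.005,-0.005,0.25],"twist":0}
    - {"hand":0,"delta_pos":[0.005,-0.005,0.275],"twist":0}
    - {"hand":0,"delta_pos":[0.005,-0.005,0.283],"twist":0}
    - {"hand":0,"delta_pos":[0.005,-0.005,0.283],"twist":0}

```text
clock: 9.67
ee_pos: [0.5981, -0.027, 0.0639]
tool_rot: [-0.0, 1.0, -0.0, -0.0]
ft_force: [-0.7, -0.5, 1.0]
width: 0.0855
grip_force: 0.0
```

Call:
play_rows:
  targets:
    - {"hand":0.1,"delta_pos":[0,0,0],"twist":0}
    - {"hand":0.2,"delta_pos":[0,0,0],"twist":0}
    - {"hand":0.3,"delta_pos":[0,0,0],"twist":0}
    - {"hand":0.35,"delta_pos":[0,0,0],"twist":0}
    - {"hand":0.4,"delta_pos":[0,0,0],"twist":0}
    - {"hand":0.45,"delta_pos":[0,0,0],"twist":0}
    - {"hand":0.6,"delta_pos":[0,0,0],"twist":0}
    - {"hand":0.6,"delta_pos":[0,0,0],"twist":0}
  force: 30

```text
clock: 10.33
ee_pos: [0.5986, -0.027, 0.0651]
tool_rot: [0.0, 1.0, -0.0, 0.0]
ft_force: [-1.1, -0.7, 6.7]
width: 0.051
grip_force: 30.6
```

Call:
play_rows:
  targets:
    - {"hand":0.6,"delta_pos":[0,0,0],"twist":0}
    - {"hand":0.6,"delta_pos":[0,0,0],"twist":0}

```text
clock: 10.5
ee_pos: [0.5986, -0.0271, 0.0651]
tool_rot: [0.0, 1.0, -0.0, 0.001]
ft_force: [-0.7, -0.5, 7.0]
width: 0.0511
grip_force: 30.6
```

Call:
play_rows:
  targets:
    - {"hand":0.6,"delta_pos":[0,0,-0.02],"twist":0}
    - {"hand":0.6,"delta_pos":[0,0,-0.06],"twist":0}
    - {"hand":0.6,"delta_pos":[0,0,-0.11],"twist":0}
    - {"hand":0.6,"delta_pos":[0,0,-0.16],"twist":0}
    - {"hand":0.6,"delta_pos":[0,0.02,-0.19],"twist":0}
    - {"hand":0.6,"delta_pos":[0.01,0.06,-0.2],"twist":0}
    - {"hand":0.6,"delta_pos":[0.015,0.12,-0.2],"twist":0}
    - {"hand":0.6,"delta_pos":[0.02,0.19,-0.2],"twist":0}

```text
clock: 11.17
ee_pos: [0.6044, -0.085, 0.1246]
tool_rot: [0.0, 1.0, 0.0, 0.0]
ft_force: [0.0, -0.1, -2.6]
width: 0.0513
grip_force: 31.7
```

Call:
play_rows:
  targets:
    - {"hand":0.6,"delta_pos":[0.01,0.09,0],"twist":0}
    - {"hand":0.6,"delta_pos":[0.02,0.19,0],"twist":0}
    - {"hand":0.6,"delta_pos":[0.025,0.28,0],"twist":0}
    - {"hand":0.6,"delta_pos":[0.03,0.37,0],"twist":0}
    - {"hand":0.6,"delta_pos":[0.035,0.45,0],"twist":0}
    - {"hand":0.6,"delta_pos":[0.04,0.52,0],"twist":0}
    - {"hand":0.6,"delta_pos":[0.045,0.565,0],"twist":0}
    - {"hand":0.6,"delta_pos":[0.048,0.577,0],"twist":0}

```text
clock: 11.83
ee_pos: [0.6182, -0.2597, 0.124]
tool_rot: [0.0, 1.0, -0.001, -0.0]
ft_force: [-0.1, -0.5, -2.4]
width: 0.0512
grip_force: 31.7
```

Call:
play_rows:
  targets:
    - {"hand":0.6,"delta_pos":[0,0,0.03],"twist":0}
    - {"hand":0.6,"delta_pos":[0,0,0.08],"twist":0}
    - {"hand":0.6,"delta_pos":[0,0,0.13],"twist":0}
    - {"hand":0.6,"delta_pos":[0,0,0.17],"twist":0}
    - {"hand":0.6,"delta_pos":[0,0,0.19],"twist":0}
    - {"hand":0.6,"delta_pos":[0,0,0.2],"twist":0}
    - {"hand":0.6,"delta_pos":[0,0,0.2],"twist":0}
    - {"hand":0.6,"delta_pos":[0,0,0.2],"twist":0}

```text
clock: 12.5
ee_pos: [0.619, -0.2569, 0.0649]
tool_rot: [0.0, 1.0, 0.0, 0.0]
ft_force: [-0.3, -0.1, -0.9]
width: 0.0508
grip_force: 31.7
```

Call:
play_rows:
  targets:
    - {"hand":0.6,"delta_pos":[0,0,0.003],"twist":0}
    - {"hand":0.6,"delta_pos":[0,0,0.006],"twist":0}
    - {"hand":0.6,"delta_pos":[0,0,0.006],"twist":0}

```text
clock: 12.75
ee_pos: [0.6187, -0.2571, 0.0629]
tool_rot: [0.0, 1.0, -0.0, 0.0]
ft_force: [-0.0, 0.9, -0.7]
width: 0.0511
grip_force: 31.7
```

Call:
play_rows:
  targets:
    - {"hand":0.6,"delta_pos":[0,0,0.002],"twist":0}
    - {"hand":0.6,"delta_pos":[0,0,0.002],"twist":0}

```text
clock: 12.92
ee_pos: [0.6187, -0.2571, 0.0622]
tool_rot: [0.0, 1.0, -0.0, 0.0]
ft_force: [0.1, -0.4, -0.6]
width: 0.0509
grip_force: 31.8
```

Call:
play_rows:
  targets:
    - {"hand":0.6,"delta_pos":[0,0,0.002],"twist":0}
    - {"hand":0.6,"delta_pos":[0,0,0.002],"twist":0}

```text
clock: 13.08
ee_pos: [0.6189, -0.2572, 0.0621]
tool_rot: [0.0, 1.0, -0.0, 0.0]
ft_force: [-1.4, 0.5, 4.5]
width: 0.0511
grip_force: 32.2
```

Call:
play_rows:
  targets:
    - {"hand":0.6,"delta_pos":[0,0,0],"twist":0}
    - {"hand":0.35,"delta_pos":[0,0,0],"twist":0}
    - {"hand":0.2,"delta_pos":[0,0,0],"twist":0}
    - {"hand":0.1,"delta_pos":[0,0,0],"twist":0}
    - {"hand":0,"delta_pos":[0,0,0],"twist":0}
    - {"hand":0,"delta_pos":[0,0,0],"twist":0}
    - {"hand":0,"delta_pos":[0,0,0],"twist":0}

```text
clock: 13.67
ee_pos: [0.6186, -0.257, 0.0613]
tool_rot: [-0.0, 1.0, -0.0, -0.0]
ft_force: [-0.0, -0.1, -0.4]
width: 0.0853
grip_force: 0.0
```

Call:
play_rows:
  targets:
    - {"hand":0,"delta_pos":[0,0,-0.03],"twist":0}
    - {"hand":0,"delta_pos":[0,0,-0.09],"twist":0}
    - {"hand":0,"delta_pos":[0,0,-0.17],"twist":0}
    - {"hand":0,"delta_pos":[0,0,-0.25],"twist":0}
    - {"hand":0,"delta_pos":[0,0,-0.3],"twist":0}
    - {"hand":0,"delta_pos":[-0.01,-0.06,-0.3],"twist":0}
    - {"hand":0,"delta_pos":[-0.02,-0.15,-0.3],"twist":0}
    - {"hand":0,"delta_pos":[-0.03,-0.25,-0.3],"twist":0}

```text
clock: 14.33
ee_pos: [0.6095, -0.1821, 0.1524]
tool_rot: [0.0, 1.0, -0.001, 0.001]
ft_force: [0.3, 0.2, -0.3]
width: 0.0854
grip_force: 0.0
```

Call:
play_rows:
  targets:
    - {"hand":0,"delta_pos":[-0.02,-0.12,0],"twist":0}
    - {"hand":0,"delta_pos":[-0.04,-0.25,0],"twist":0}
    - {"hand":0,"delta_pos":[-0.06,-0.38,0],"twist":0}
    - {"hand":0,"delta_pos":[-0.08,-0.51,0],"twist":0}
    - {"hand":0,"delta_pos":[-0.095,-0.63,0],"twist":0}
    - {"hand":0,"delta_pos":[-0.11,-0.74,0],"twist":0}
    - {"hand":0,"delta_pos":[-0.115,-0.82,0],"twist":0}
    - {"hand":0,"delta_pos":[-0.116,-0.84,0],"twist":0}

```text
clock: 15.0
ee_pos: [0.5745, 0.0732, 0.1522]
tool_rot: [-0.0, 1.0, 0.001, 0.0]
ft_force: [0.1, 0.0, 0.3]
width: 0.0857
grip_force: 0.0
```

Call:
play_rows:
  targets:
    - {"hand":0,"delta_pos":[0,0,0],"twist":0}
    - {"hand":0,"delta_pos":[0,0,0],"twist":0}
    - {"hand":0,"delta_pos":[0,0,0],"twist":0}

```text
clock: 15.25
ee_pos: [0.5751, 0.0688, 0.1516]
tool_rot: [0.0, 1.0, -0.001, 0.0]
ft_force: [0.3, -0.3, -0.6]
width: 0.0857
grip_force: 0.0
```

```bash
python3 - <<'E'
from h import *
s=get_state();print(s['ee_pos'])
w=cap('wrist','w4.png');hsv=cv2.cvtColor(w['image'],cv2.COLOR_BGR2HSV);H,S,V=cv2.split(hsv)
p=proj(w,(.5753,.070,.109)).astype(int);print(p)
m=np.zeros_like(V);sl=np.s_[p[1]-50:p[1]+50,p[0]-50:p[0]+50];m[sl]=(V<80)[sl]*255
cs,_=cv2.findContours(m,cv2.RETR_EXTERNAL,cv2.CHAIN_APPROX_NONE);k=max(cs,key=cv2.contourArea);x,y,a,b=cv2.boundingRect(k);print(x,y,a,b)
print(ray(w,(x+a/2-.5,y+b-a/2-.5),.109))
m=np.zeros_like(V);sl=np.s_[p[1]-90:p[1]+60,p[0]-60:p[0]+60];m[sl]=((H<18)&(S>180)&(V>150))[sl]*255
cs,_=cv2.findContours(m,cv2.RETR_EXTERNAL,cv2.CHAIN_APPROX_NONE);k=max(cs,key=cv2.contourArea);x,y,a,b=cv2.boundingRect(k);print(x,y,a,b)
print(ray(w,(x+a/2-.5,y+b-a/2-.5),.088))
E
```

```text
[0.5751329  0.06875629 0.15158881]
[317 225]
290 192 54 59
[0.57690148 0.07055973 0.109     ]
281 166 72 70
[0.58591203 0.07075901 0.088     ]
```

View pics/w4.png

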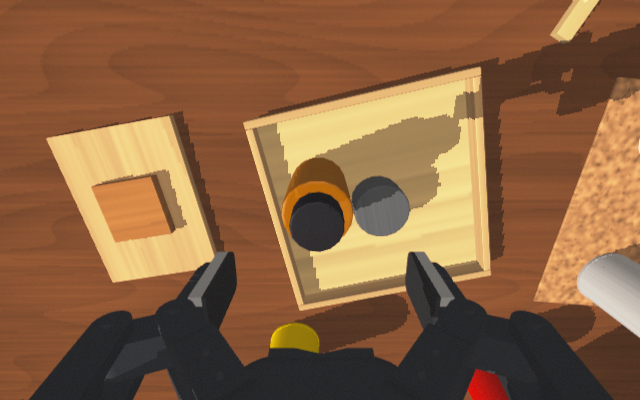

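The jar cap is at (317,221), between the jaws. I nudge 1.8 mm in y, descend and grip.

Call:
play_rows:
  targets:
    - {"hand":0,"delta_pos":[0.004,-0.006,0.04],"twist":0}
    - {"hand":0,"delta_pos":[0.004,-0.006,0.1],"twist":0}
    - {"hand":0,"delta_pos":[0.004,-0.006,0.16],"twist":0}
    - {"hand":0,"delta_pos":[0.004,-0.006,0.21],"twist":0}
    - {"hand":0,"delta_pos":[0.004,-0.006,0.25],"twist":0}
    - {"hand":0,"delta_pos":[0.004,-0.006,0.28],"twist":0}
    - {"hand":0,"delta_pos":[0.004,-0.006,0.292],"twist":0}
    - {"hand":0,"delta_pos":[0.004,-0.006,0.292],"twist":0}

```text
clock: 15.97
ee_pos: [0.5759, 0.0715, 0.063]
tool_rot: [0.0, 1.0, -0.0, -0.001]
ft_force: [-0.7, 0.2, -0.3]
width: 0.0856
grip_force: 0.0
```

Call:
play_rows:
  targets:
    - {"hand":0.1,"delta_pos":[0,0,0],"twist":0}
    - {"hand":0.2,"delta_pos":[0,0,0],"twist":0}
    - {"hand":0.3,"delta_pos":[0,0,0],"twist":0}
    - {"hand":0.35,"delta_pos":[0,0,0],"twist":0}
    - {"hand":0.4,"delta_pos":[0,0,0],"twist":0}
    - {"hand":0.45,"delta_pos":[0,0,0],"twist":0}
    - {"hand":0.6,"delta_pos":[0,0,0],"twist":0}
    - {"hand":0.6,"delta_pos":[0,0,0],"twist":0}
  force: 30

```text
clock: 16.63
ee_pos: [0.5764, 0.0717, 0.0645]
tool_rot: [0.0, 1.0, -0.0, 0.0]
ft_force: [-1.2, -1.1, 6.0]
width: 0.0522
grip_force: 31.0
```

Call:
play_rows:
  targets:
    - {"hand":0.6,"delta_pos":[0,0,0],"twist":0}
    - {"hand":0.6,"delta_pos":[0,0,0],"twist":0}

```text
clock: 16.8
ee_pos: [0.5764, 0.0717, 0.0645]
tool_rot: [0.0, 1.0, -0.0, 0.0]
ft_force: [-1.8, -0.5, 5.5]
width: 0.0521
grip_force: 31.0
```

Call:
play_rows:
  targets:
    - {"hand":0.6,"delta_pos":[0,0,-0.02],"twist":0}
    - {"hand":0.6,"delta_pos":[0,0,-0.06],"twist":0}
    - {"hand":0.6,"delta_pos":[0,0,-0.12],"twist":0}
    - {"hand":0.6,"delta_pos":[0,0,-0.17],"twist":0}
    - {"hand":0.6,"delta_pos":[-0.01,0.03,-0.21],"twist":0}
    - {"hand":0.6,"delta_pos":[-0.02,0.08,-0.22],"twist":0}
    - {"hand":0.6,"delta_pos":[-0.04,0.16,-0.22],"twist":0}
    - {"hand":0.6,"delta_pos":[-0.06,0.25,-0.22],"twist":0}

```text
clock: 17.47
ee_pos: [0.5576, -0.0039, 0.1307]
tool_rot: [0.0, 1.0, 0.001, 0.0]
ft_force: [0.8, 0.4, -3.2]
width: 0.0523
grip_force: 32.3
```

Call:
play_rows:
  targets:
    - {"hand":0.6,"delta_pos":[-0.01,0.12,0],"twist":0}
    - {"hand":0.6,"delta_pos":[-0.02,0.25,0],"twist":0}
    - {"hand":0.6,"delta_pos":[-0.03,0.38,0],"twist":0}
    - {"hand":0.6,"delta_pos":[-0.04,0.5,0],"twist":0}
    - {"hand":0.6,"delta_pos":[-0.045,0.62,0],"twist":0}
    - {"hand":0.6,"delta_pos":[-0.048,0.72,0],"twist":0}
    - {"hand":0.6,"delta_pos":[-0.048,0.8,0],"twist":0}
    - {"hand":0.6,"delta_pos":[-0.048,0.826,0],"twist":0}

```text
clock: 18.13
ee_pos: [0.5428, -0.2548, 0.1304]
tool_rot: [0.0, 1.0, -0.001, 0.0]
ft_force: [-0.0, -0.4, -2.5]
width: 0.0525
grip_force: 32.4
```

Call:
play_rows:
  targets:
    - {"hand":0.6,"delta_pos":[0,0,0.02],"twist":0}
    - {"hand":0.6,"delta_pos":[0,0,0.07],"twist":0}
    - {"hand":0.6,"delta_pos":[0,0,0.12],"twist":0}
    - {"hand":0.6,"delta_pos":[0,0,0.17],"twist":0}
    - {"hand":0.6,"delta_pos":[0,0,0.2],"twist":0}
    - {"hand":0.6,"delta_pos":[0,0,0.22],"twist":0}
    - {"hand":0.6,"delta_pos":[0,0,0.22],"twist":0}
    - {"hand":0.6,"delta_pos":[0,0,0.22],"twist":0}

```text
clock: 18.8
ee_pos: [0.5438, -0.2507, 0.0641]
tool_rot: [-0.0, 1.0, 0.0, 0.0]
ft_force: [0.6, -0.0, -2.3]
width: 0.0523
grip_force: 32.4
```

Call:
play_rows:
  targets:
    - {"hand":0.6,"delta_pos":[0,0,0.003],"twist":0}
    - {"hand":0.6,"delta_pos":[0,0,0.006],"twist":0}
    - {"hand":0.6,"delta_pos":[0,0,0.006],"twist":0}

```text
clock: 19.05
ee_pos: [0.5438, -0.2511, 0.0624]
tool_rot: [0.0, 1.0, -0.0, 0.0]
ft_force: [0.5, 0.4, -2.1]
width: 0.0522
grip_force: 32.4
```

Call:
play_rows:
  targets:
    - {"hand":0.6,"delta_pos":[0,0,0.001],"twist":0}
    - {"hand":0.6,"delta_pos":[0,0,0.001],"twist":0}

```text
clock: 19.22
ee_pos: [0.5437, -0.2511, 0.0619]
tool_rot: [0.0, 1.0, -0.0, 0.0]
ft_force: [0.3, 0.1, -2.3]
width: 0.052
grip_force: 32.4
```

Call:
play_rows:
  targets:
    - {"hand":0.6,"delta_pos":[0,0,0.001],"twist":0}
    - {"hand":0.6,"delta_pos":[0,0,0.002],"twist":0}
    - {"hand":0.6,"delta_pos":[0,0,0.002],"twist":0}

```text
clock: 19.47
ee_pos: [0.5438, -0.2511, 0.0615]
tool_rot: [0.0, 1.0, -0.0, 0.0]
ft_force: [-1.7, -0.1, 3.3]
width: 0.052
grip_force: 33.0
```

Call:
play_rows:
  targets:
    - {"hand":0.6,"delta_pos":[0,0,0.001],"twist":0}
    - {"hand":0.6,"delta_pos":[0,0,0.001],"twist":0}

```text
clock: 19.63
ee_pos: [0.5438, -0.2511, 0.0615]
tool_rot: [0.0, 1.0, -0.0, 0.0]
ft_force: [-3.2, 0.9, 7.8]
width: 0.052
grip_force: 33.4
```

Call:
play_rows:
  targets:
    - {"hand":0.6,"delta_pos":[0,0,0],"twist":0}
    - {"hand":0.35,"delta_pos":[0,0,0],"twist":0}
    - {"hand":0.2,"delta_pos":[0,0,0],"twist":0}
    - {"hand":0.1,"delta_pos":[0,0,0],"twist":0}
    - {"hand":0,"delta_pos":[0,0,0],"twist":0}
    - {"hand":0,"delta_pos":[0,0,0],"twist":0}
    - {"hand":0,"delta_pos":[0,0,0],"twist":0}

```text
clock: 20.22
ee_pos: [0.5436, -0.251, 0.0607]
tool_rot: [-0.0, 1.0, -0.0, -0.0]
ft_force: [-0.1, 0.1, -0.6]
width: 0.0853
grip_force: 0.0
```

Call:
play_rows:
  targets:
    - {"hand":0,"delta_pos":[0,0,-0.03],"twist":0}
    - {"hand":0,"delta_pos":[0,0,-0.09],"twist":0}
    - {"hand":0,"delta_pos":[0,0,-0.17],"twist":0}
    - {"hand":0,"delta_pos":[0,0,-0.25],"twist":0}
    - {"hand":0,"delta_pos":[0,0,-0.3],"twist":0}
    - {"hand":0,"delta_pos":[0,0,-0.3],"twist":0}

```text
clock: 20.72
ee_pos: [0.5451, -0.2518, 0.155]
tool_rot: [0.001, 1.0, -0.0, 0.003]
ft_force: [0.1, -0.3, 0.3]
width: 0.085
grip_force: 0.0
```

Call:
play_rows:
  targets:
    - {"hand":0,"delta_pos":[0.01,-0.09,0],"twist":0}
    - {"hand":0,"delta_pos":[0.02,-0.21,0],"twist":0}
    - {"hand":0,"delta_pos":[0.03,-0.34,0],"twist":0}
    - {"hand":0,"delta_pos":[0.035,-0.47,0],"twist":0}
    - {"hand":0,"delta_pos":[0.04,-0.6,0],"twist":0}
    - {"hand":0,"delta_pos":[0.045,-0.73,0],"twist":0}
    - {"hand":0,"delta_pos":[0.046,-0.84,0],"twist":0}
    - {"hand":0,"delta_pos":[0.046,-0.882,0],"twist":0}

```text
clock: 21.38
ee_pos: [0.5569, 0.0172, 0.1506]
tool_rot: [-0.0, 1.0, 0.001, -0.0]
ft_force: [1.2, -0.5, 0.3]
width: 0.0859
grip_force: 0.0
```

Call:
play_rows:
  targets:
    - {"hand":0,"delta_pos":[0,0,0],"twist":0}
    - {"hand":0,"delta_pos":[0,0,0],"twist":0}
    - {"hand":0,"delta_pos":[0,0,0],"twist":0}

```text
clock: 21.63
ee_pos: [0.5575, 0.0124, 0.1507]
tool_rot: [0.0, 1.0, -0.0, -0.0]
ft_force: [-0.1, -0.3, -0.7]
width: 0.0853
grip_force: 0.0
```

```bash
python3 - <<'E'
from h import *
s=get_state();print(s['ee_pos'])
w=cap('wrist','w5.png');hsv=cv2.cvtColor(w['image'],cv2.COLOR_BGR2HSV);H,S,V=cv2.split(hsv)
p=proj(w,(.5577,.0135,.04)).astype(int);print(p)
m=np.zeros_like(V);sl=np.s_[p[1]-50:p[1]+45,p[0]-50:p[0]+50];m[sl]=((S<90)&(V<135))[sl]*255
cs,_=cv2.findContours(m,cv2.RETR_EXTERNAL,cv2.CHAIN_APPROX_NONE);k=max(cs,key=cv2.contourArea);x,y,a,b=cv2.boundingRect(k);print(x,y,a,b)
print(ray(w,(x+a/2-.5,y+b-a/2-.5),.04))
E
```

```text
[0.55750438 0.01242574 0.15067514]
[318 192]
292 158 56 61
[0.55957922 0.01247713 0.04      ]
```

View pics/w5.png

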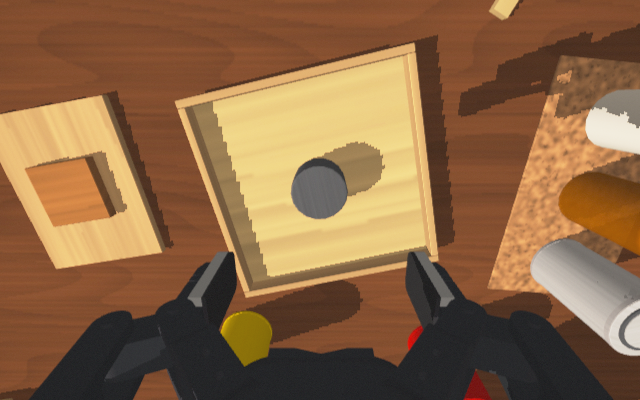

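The tray is clear except for the weight at (320,188). All three containers stand on the mat. I descend on the weight.

Call:
play_rows:
  targets:
    - {"hand":0,"delta_pos":[0.003,0,0.06],"twist":0}
    - {"hand":0,"delta_pos":[0.003,0,0.14],"twist":0}
    - {"hand":0,"delta_pos":[0.003,0,0.22],"twist":0}
    - {"hand":0,"delta_pos":[0.003,0,0.3],"twist":0}
    - {"hand":0,"delta_pos":[0.003,0,0.36],"twist":0}
    - {"hand":0,"delta_pos":[0.003,0,0.4],"twist":0}
    - {"hand":0,"delta_pos":[0.003,0,0.42],"twist":0}
    - {"hand":0,"delta_pos":[0.003,0,0.428],"twist":0}

```text
clock: 22.35
ee_pos: [0.5583, 0.0129, 0.0218]
tool_rot: [-0.0, 1.0, -0.001, -0.0]
ft_force: [-0.4, -0.8, -0.5]
width: 0.0855
grip_force: 0.0
```

Call:
play_rows:
  targets:
    - {"hand":0.1,"delta_pos":[0,0,0],"twist":0}
    - {"hand":0.2,"delta_pos":[0,0,0],"twist":0}
    - {"hand":0.3,"delta_pos":[0,0,0],"twist":0}
    - {"hand":0.35,"delta_pos":[0,0,0],"twist":0}
    - {"hand":0.4,"delta_pos":[0,0,0],"twist":0}
    - {"hand":0.45,"delta_pos":[0,0,0],"twist":0}
    - {"hand":0.6,"delta_pos":[0,0,0],"twist":0}
    - {"hand":0.6,"delta_pos":[0,0,0],"twist":0}
  force: 45

```text
clock: 23.02
ee_pos: [0.5587, 0.0137, 0.0232]
tool_rot: [-0.0, 1.0, -0.0, 0.0]
ft_force: [-1.7, 0.7, 7.4]
width: 0.0487
grip_force: 45.6
```

Call:
play_rows:
  targets:
    - {"hand":0.6,"delta_pos":[0,0,0],"twist":0}
    - {"hand":0.6,"delta_pos":[0,0,0],"twist":0}

```text
clock: 23.18
ee_pos: [0.5587, 0.0137, 0.0232]
tool_rot: [-0.0, 1.0, -0.0, 0.0]
ft_force: [-2.3, 1.3, 6.6]
width: 0.0484
grip_force: 45.6
```

Call:
play_rows:
  targets:
    - {"hand":0.6,"delta_pos":[0,0,-0.02],"twist":0}
    - {"hand":0.6,"delta_pos":[0,0,-0.07],"twist":0}
    - {"hand":0.6,"delta_pos":[0,0,-0.14],"twist":0}
    - {"hand":0.6,"delta_pos":[0,0,-0.21],"twist":0}
    - {"hand":0.6,"delta_pos":[0,-0.02,-0.25],"twist":0}
    - {"hand":0.6,"delta_pos":[0,-0.06,-0.26],"twist":0}
    - {"hand":0.6,"delta_pos":[0,-0.12,-0.26],"twist":0}
    - {"hand":0.6,"delta_pos":[0,-0.18,-0.26],"twist":0}

```text
clock: 23.85
ee_pos: [0.5579, 0.0689, 0.0999]
tool_rot: [-0.0, 1.0, -0.0, -0.0]
ft_force: [-0.0, 0.8, -5.1]
width: 0.0485
grip_force: 47.8
```

Call:
play_rows:
  targets:
    - {"hand":0.6,"delta_pos":[-0.01,-0.09,0],"twist":0}
    - {"hand":0.6,"delta_pos":[-0.015,-0.19,0],"twist":0}
    - {"hand":0.6,"delta_pos":[-0.02,-0.29,0],"twist":0}
    - {"hand":0.6,"delta_pos":[-0.025,-0.39,0],"twist":0}
    - {"hand":0.6,"delta_pos":[-0.029,-0.48,0],"twist":0}
    - {"hand":0.6,"delta_pos":[-0.029,-0.55,0],"twist":0}
    - {"hand":0.6,"delta_pos":[-0.029,-0.595,0],"twist":0}
    - {"hand":0.6,"delta_pos":[-0.029,-0.606,0],"twist":0}

```text
clock: 24.52
ee_pos: [0.5488, 0.2518, 0.0995]
tool_rot: [0.0, 1.0, 0.001, -0.001]
ft_force: [-0.6, 0.5, -3.2]
width: 0.0485
grip_force: 47.8
```

Call:
play_rows:
  targets:
    - {"hand":0.6,"delta_pos":[0,0,0.02],"twist":0}
    - {"hand":0.6,"delta_pos":[0,0,0.07],"twist":0}
    - {"hand":0.6,"delta_pos":[0,0,0.12],"twist":0}
    - {"hand":0.6,"delta_pos":[0,0,0.16],"twist":0}
    - {"hand":0.6,"delta_pos":[0,0,0.19],"twist":0}
    - {"hand":0.6,"delta_pos":[0,0,0.205],"twist":0}
    - {"hand":0.6,"delta_pos":[0,0,0.205],"twist":0}
    - {"hand":0.6,"delta_pos":[0,0,0.205],"twist":0}

```text
clock: 25.18
ee_pos: [0.55, 0.2492, 0.0391]
tool_rot: [-0.0, 1.0, -0.0, 0.0]
ft_force: [-0.5, -0.2, -3.9]
width: 0.0485
grip_force: 47.8
```

```bash
python3 - <<'E'
from h import *
s=get_state();print(s['ee_pos'],s['ft_force'])
w=cap('wrist','w6.png')
E
```

```text
[0.54995954 0.24919578 0.03908225] [-0.54053734 -0.17613199 -3.94881806]
```

View pics/w6.png

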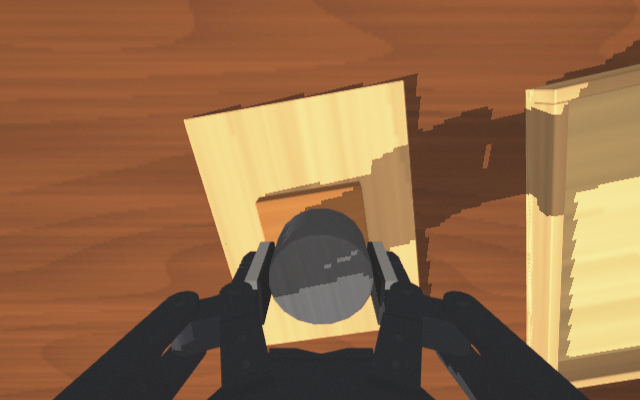

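The weight is held over the pad, whose far corners are at about (257,200) and (360,183). I lower it gently.

Call:
play_rows:
  targets:
    - {"hand":0.6,"delta_pos":[0,0,0.004],"twist":0}
    - {"hand":0.6,"delta_pos":[0,0,0.008],"twist":0}
    - {"hand":0.6,"delta_pos":[0,0,0.01],"twist":0}
    - {"hand":0.6,"delta_pos":[0,0,0.01],"twist":0}

```text
clock: 25.57
ee_pos: [0.5497, 0.2494, 0.036]
tool_rot: [-0.0, 1.0, -0.0, 0.0]
ft_force: [-0.0, -0.7, -4.3]
width: 0.0488
grip_force: 47.8
```

Call:
play_rows:
  targets:
    - {"hand":0.6,"delta_pos":[0,0,0.001],"twist":0}
    - {"hand":0.6,"delta_pos":[0,0,0.002],"twist":0}
    - {"hand":0.6,"delta_pos":[0,0,0.002],"twist":0}

```text
clock: 25.82
ee_pos: [0.5497, 0.2494, 0.0353]
tool_rot: [-0.0, 1.0, -0.0, 0.0]
ft_force: [-0.7, -0.5, -4.3]
width: 0.049
grip_force: 47.9
```

Call:
play_rows:
  targets:
    - {"hand":0.6,"delta_pos":[0,0,0.001],"twist":0}
    - {"hand":0.6,"delta_pos":[0,0,0.001],"twist":0}

```text
clock: 25.98
ee_pos: [0.5498, 0.2494, 0.0353]
tool_rot: [-0.0, 1.0, -0.0, 0.0]
ft_force: [-2.8, -0.2, 2.7]
width: 0.0479
grip_force: 48.3
```

Contact. Release, rise and check.

Call:
play_rows:
  targets:
    - {"hand":0.6,"delta_pos":[0,0,0],"twist":0}
    - {"hand":0.35,"delta_pos":[0,0,0],"twist":0}
    - {"hand":0.2,"delta_pos":[0,0,0],"twist":0}
    - {"hand":0.1,"delta_pos":[0,0,0],"twist":0}
    - {"hand":0,"delta_pos":[0,0,0],"twist":0}
    - {"hand":0,"delta_pos":[0,0,0],"twist":0}
    - {"hand":0,"delta_pos":[0,0,0],"twist":0}

```text
clock: 26.57
ee_pos: [0.5498, 0.2494, 0.035]
tool_rot: [-0.0, 1.0, -0.0, 0.0]
ft_force: [0.2, -0.0, 0.9]
width: 0.0855
grip_force: 0.0
```

Call:
play_rows:
  targets:
    - {"hand":0,"delta_pos":[0,0,-0.05],"twist":0}
    - {"hand":0,"delta_pos":[0,0,-0.13],"twist":0}
    - {"hand":0,"delta_pos":[0,0,-0.23],"twist":0}
    - {"hand":0,"delta_pos":[0,0,-0.31],"twist":0}
    - {"hand":0,"delta_pos":[0,0,-0.36],"twist":0}
    - {"hand":0,"delta_pos":[0,0,-0.38],"twist":0}
    - {"hand":0,"delta_pos":[0,0,-0.38],"twist":0}
    - {"hand":0,"delta_pos":[0,0,-0.38],"twist":0}

```text
clock: 27.23
ee_pos: [0.5494, 0.2492, 0.1482]
tool_rot: [0.0, 1.0, -0.0, -0.0]
ft_force: [-0.3, 0.6, -0.4]
width: 0.0853
grip_force: 0.0
```

```bash
python3 - <<'E'
from h import *
s=get_state();print(s['ee_pos'])
w=cap('wrist','w7.png');print(proj(w,(.55,.2492,.018)))
x,y=[int(v) for v in proj(w,(.55,.2492,.03))]
cv2.imwrite('pics/c7.png',cv2.resize(w['image'][y-90:y+70,x-90:x+90],None,fx=3.5,fy=3.5,interpolation=cv2.INTER_CUBIC));print(x-90,y-90)
E
```

```text
[0.54939207 0.24922505 0.1482024 ]
[319.63061098 185.44357243]
229 99
```

View pics/c7.png

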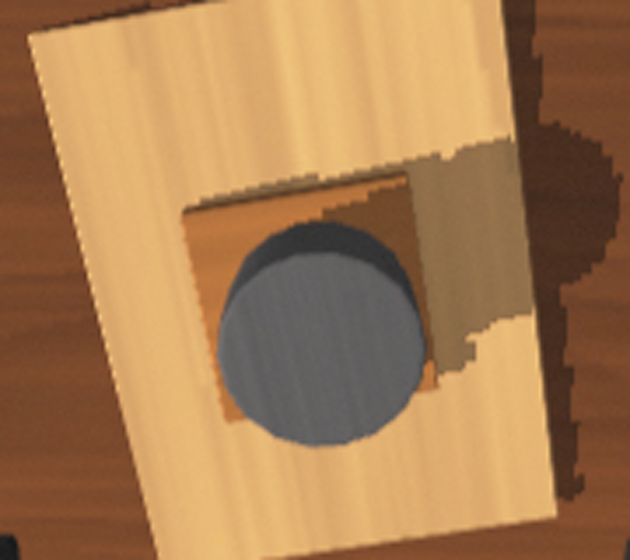

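```bash
python3 - <<'E'
from h import *
w=cap('wrist');C=lambda x,y:(229+x/3.5-.5,99+y/3.5-.5)
P=np.array([ray(w,C(*u),.018)[:2] for u in [(183,211),(408,178),(438,385),(228,422)]]);print(P.mean(0),np.linalg.norm(np.roll(P,-1,0)-P,axis=1),ray(w,C(321.5,348.5),.052))
E
```

```text
[0.5502696  0.25030272] [0.05825088 0.05741769 0.05846419 0.05981071] [0.54946895 0.24841989 0.052     ]
```

The weight is flat and within about 2 mm of the pad centre. Now I fetch the jar.

Call:
play_rows:
  targets:
    - {"hand":0,"delta_pos":[0,0.07,0],"twist":0}
    - {"hand":0,"delta_pos":[0,0.17,0],"twist":0}
    - {"hand":0,"delta_pos":[0,0.28,0],"twist":0}
    - {"hand":0,"delta_pos":[0,0.4,0],"twist":0}
    - {"hand":0,"delta_pos":[0,0.52,0],"twist":0}
    - {"hand":0,"delta_pos":[0,0.64,0],"twist":0}
    - {"hand":0,"delta_pos":[0,0.76,0],"twist":0}
    - {"hand":0,"delta_pos":[0,0.88,0],"twist":0}

```text
clock: 28.0
ee_pos: [0.5489, -0.0163, 0.1479]
tool_rot: [-0.0, 1.0, -0.0, -0.001]
ft_force: [1.2, -0.3, -0.4]
width: 0.0854
grip_force: 0.0
```

Call:
play_rows:
  targets:
    - {"hand":0,"delta_pos":[-0.01,0.12,0],"twist":0}
    - {"hand":0,"delta_pos":[-0.019,0.24,0],"twist":0}
    - {"hand":0,"delta_pos":[-0.019,0.36,0],"twist":0}
    - {"hand":0,"delta_pos":[-0.019,0.48,0],"twist":0}
    - {"hand":0,"delta_pos":[-0.019,0.59,0],"twist":0}
    - {"hand":0,"delta_pos":[-0.019,0.69,0],"twist":0}
    - {"hand":0,"delta_pos":[-0.019,0.76,0],"twist":0}
    - {"hand":0,"delta_pos":[-0.019,0.788,0],"twist":0}

```text
clock: 28.67
ee_pos: [0.5433, -0.2536, 0.1477]
tool_rot: [-0.0, 1.0, -0.001, -0.001]
ft_force: [0.2, 0.8, -0.1]
width: 0.0853
grip_force: 0.0
```

Call:
play_rows:
  targets:
    - {"hand":0,"delta_pos":[0,0,0],"twist":0}
    - {"hand":0,"delta_pos":[0,0,0],"twist":0}
    - {"hand":0,"delta_pos":[0,0,0],"twist":0}
    - {"hand":0,"delta_pos":[0,0,0],"twist":0}

```text
clock: 29.0
ee_pos: [0.544, -0.2497, 0.1488]
tool_rot: [-0.0, 1.0, 0.001, -0.0]
ft_force: [0.1, 0.2, 1.1]
width: 0.0853
grip_force: 0.0
```

```bash
python3 - <<'E'
from h import *
s=get_state();print(s['ee_pos'],s['tool_rot'])
E
```

```text
[ 0.54403713 -0.24973408  0.14883544] [-1.85164122e-04  9.99999793e-01  5.82709833e-04 -2.00061063e-04]
```

Call:
play_rows:
  targets:
    - {"hand":0,"delta_pos":[0,0,0.04],"twist":0}
    - {"hand":0,"delta_pos":[0,0,0.1],"twist":0}
    - {"hand":0,"delta_pos":[0,0,0.16],"twist":0}
    - {"hand":0,"delta_pos":[0,0,0.21],"twist":0}
    - {"hand":0,"delta_pos":[0,0,0.25],"twist":0}
    - {"hand":0,"delta_pos":[0,0,0.275],"twist":0}
    - {"hand":0,"delta_pos":[0,0,0.287],"twist":0}
    - {"hand":0,"delta_pos":[0,0,0.287],"twist":0}

```text
clock: 29.67
ee_pos: [0.5438, -0.2508, 0.0623]
tool_rot: [-0.0, 1.0, 0.0, -0.0]
ft_force: [-0.3, -0.0, -0.3]
width: 0.0857
grip_force: 0.0
```

Call:
play_rows:
  targets:
    - {"hand":0.1,"delta_pos":[0,0,0],"twist":0}
    - {"hand":0.2,"delta_pos":[0,0,0],"twist":0}
    - {"hand":0.3,"delta_pos":[0,0,0],"twist":0}
    - {"hand":0.35,"delta_pos":[0,0,0],"twist":0}
    - {"hand":0.4,"delta_pos":[0,0,0],"twist":0}
    - {"hand":0.45,"delta_pos":[0,0,0],"twist":0}
    - {"hand":0.6,"delta_pos":[0,0,0],"twist":0}
    - {"hand":0.6,"delta_pos":[0,0,0],"twist":0}
  force: 30

```text
clock: 30.33
ee_pos: [0.5442, -0.2513, 0.0636]
tool_rot: [0.0, 1.0, -0.0, 0.0]
ft_force: [-0.5, -1.0, 5.5]
width: 0.0523
grip_force: 31.1
```

Call:
play_rows:
  targets:
    - {"hand":0.6,"delta_pos":[0,0,0],"twist":0}
    - {"hand":0.6,"delta_pos":[0,0,0],"twist":0}

```text
clock: 30.5
ee_pos: [0.5442, -0.2513, 0.0635]
tool_rot: [0.0, 1.0, -0.0, 0.0]
ft_force: [-0.7, -0.6, 5.6]
width: 0.0522
grip_force: 31.1
```

Call:
play_rows:
  targets:
    - {"hand":0.6,"delta_pos":[0,0,-0.02],"twist":0}
    - {"hand":0.6,"delta_pos":[0,0,-0.06],"twist":0}
    - {"hand":0.6,"delta_pos":[0,0,-0.12],"twist":0}
    - {"hand":0.6,"delta_pos":[0,0,-0.17],"twist":0}
    - {"hand":0.6,"delta_pos":[0,-0.03,-0.21],"twist":0}
    - {"hand":0.6,"delta_pos":[0.01,-0.08,-0.22],"twist":0}
    - {"hand":0.6,"delta_pos":[0.02,-0.16,-0.22],"twist":0}
    - {"hand":0.6,"delta_pos":[0.03,-0.25,-0.22],"twist":0}

```text
clock: 31.17
ee_pos: [0.5528, -0.1745, 0.129]
tool_rot: [-0.0, 1.0, -0.001, 0.0]
ft_force: [0.9, 0.5, -2.9]
width: 0.0521
grip_force: 32.4
```

Call:
play_rows:
  targets:
    - {"hand":0.6,"delta_pos":[0.01,-0.12,0],"twist":0}
    - {"hand":0.6,"delta_pos":[0.03,-0.25,0],"twist":0}
    - {"hand":0.6,"delta_pos":[0.04,-0.38,0],"twist":0}
    - {"hand":0.6,"delta_pos":[0.06,-0.5,0],"twist":0}
    - {"hand":0.6,"delta_pos":[0.07,-0.62,0],"twist":0}
    - {"hand":0.6,"delta_pos":[0.076,-0.72,0],"twist":0}
    - {"hand":0.6,"delta_pos":[0.079,-0.8,0],"twist":0}
    - {"hand":0.6,"delta_pos":[0.079,-0.827,0],"twist":0}

```text
clock: 31.83
ee_pos: [0.5757, 0.0764, 0.1285]
tool_rot: [-0.0, 1.0, 0.001, -0.001]
ft_force: [-1.1, 0.0, -3.6]
width: 0.0523
grip_force: 32.4
```

Call:
play_rows:
  targets:
    - {"hand":0.6,"delta_pos":[0,0,0.02],"twist":0}
    - {"hand":0.6,"delta_pos":[0,0,0.07],"twist":0}
    - {"hand":0.6,"delta_pos":[0,0,0.12],"twist":0}
    - {"hand":0.6,"delta_pos":[0,0,0.16],"twist":0}
    - {"hand":0.6,"delta_pos":[0,0,0.185],"twist":0}
    - {"hand":0.6,"delta_pos":[0,0,0.2],"twist":0}
    - {"hand":0.6,"delta_pos":[0,0,0.2],"twist":0}
    - {"hand":0.6,"delta_pos":[0,0,0.2],"twist":0}

```text
clock: 32.5
ee_pos: [0.5768, 0.0718, 0.0691]
tool_rot: [0.0, 1.0, -0.0, 0.0]
ft_force: [-0.5, 0.3, -2.5]
width: 0.0523
grip_force: 32.4
```

Call:
play_rows:
  targets:
    - {"hand":0.6,"delta_pos":[0,0,0],"twist":0}
    - {"hand":0.6,"delta_pos":[0,0,0],"twist":0}

```text
clock: 32.67
ee_pos: [0.5771, 0.072, 0.0696]
tool_rot: [-0.0, 1.0, -0.0, 0.001]
ft_force: [-0.6, 0.8, -2.3]
width: 0.052
grip_force: 32.4
```

Contact is expected near z = 0.0665.

Call:
play_rows:
  targets:
    - {"hand":0.6,"delta_pos":[0,0,0.003],"twist":0}
    - {"hand":0.6,"delta_pos":[0,0,0.006],"twist":0}
    - {"hand":0.6,"delta_pos":[0,0,0.007],"twist":0}
    - {"hand":0.6,"delta_pos":[0,0,0.007],"twist":0}

```text
clock: 33.0
ee_pos: [0.5766, 0.0721, 0.0667]
tool_rot: [0.0, 1.0, -0.0, -0.0]
ft_force: [0.1, -0.6, -2.3]
width: 0.0519
grip_force: 32.4
```

Call:
play_rows:
  targets:
    - {"hand":0.6,"delta_pos":[0,0,0.001],"twist":0}
    - {"hand":0.6,"delta_pos":[0,0,0.002],"twist":0}
    - {"hand":0.6,"delta_pos":[0,0,0.002],"twist":0}

```text
clock: 33.25
ee_pos: [0.5769, 0.072, 0.0666]
tool_rot: [-0.0, 1.0, -0.0, 0.0]
ft_force: [-2.5, -0.7, 4.3]
width: 0.052
grip_force: 33.1
```

Call:
play_rows:
  targets:
    - {"hand":0.6,"delta_pos":[0,0,0.002],"twist":0}
    - {"hand":0.6,"delta_pos":[0,0,0.002],"twist":0}

```text
clock: 33.42
ee_pos: [0.577, 0.0721, 0.0666]
tool_rot: [0.0, 1.0, -0.0, 0.0]
ft_force: [-4.5, -0.9, 11.1]
width: 0.052
grip_force: 33.8
```

Call:
play_rows:
  targets:
    - {"hand":0.6,"delta_pos":[0,0,-0.002],"twist":0}
    - {"hand":0.35,"delta_pos":[0,0,-0.002],"twist":0}
    - {"hand":0.2,"delta_pos":[0,0,-0.002],"twist":0}
    - {"hand":0.1,"delta_pos":[0,0,-0.002],"twist":0}
    - {"hand":0,"delta_pos":[0,0,-0.002],"twist":0}
    - {"hand":0,"delta_pos":[0,0,-0.002],"twist":0}
    - {"hand":0,"delta_pos":[0,0,-0.002],"twist":0}

```text
clock: 34.0
ee_pos: [0.5767, 0.072, 0.0661]
tool_rot: [-0.0, 1.0, -0.0, -0.0]
ft_force: [-0.8, 0.2, 0.5]
width: 0.0854
grip_force: 0.0
```

Call:
play_rows:
  targets:
    - {"hand":0,"delta_pos":[0,0,-0.03],"twist":0}
    - {"hand":0,"delta_pos":[0,0,-0.09],"twist":0}
    - {"hand":0,"delta_pos":[0,0,-0.17],"twist":0}
    - {"hand":0,"delta_pos":[0,0,-0.25],"twist":0}
    - {"hand":0,"delta_pos":[0,0,-0.29],"twist":0}
    - {"hand":0,"delta_pos":[0.01,0.06,-0.29],"twist":0}
    - {"hand":0,"delta_pos":[0.03,0.15,-0.29],"twist":0}
    - {"hand":0,"delta_pos":[0.04,0.25,-0.29],"twist":0}

```text
clock: 34.67
ee_pos: [0.589, -0.0031, 0.1537]
tool_rot: [-0.0, 1.0, 0.001, 0.0]
ft_force: [0.5, 0.0, 0.0]
width: 0.0851
grip_force: 0.0
```

Call:
play_rows:
  targets:
    - {"hand":0,"delta_pos":[0.02,0.12,0],"twist":0}
    - {"hand":0,"delta_pos":[0.04,0.25,0],"twist":0}
    - {"hand":0,"delta_pos":[0.06,0.38,0],"twist":0}
    - {"hand":0,"delta_pos":[0.075,0.5,0],"twist":0}
    - {"hand":0,"delta_pos":[0.09,0.62,0],"twist":0}
    - {"hand":0,"delta_pos":[0.1,0.73,0],"twist":0}
    - {"hand":0,"delta_pos":[0.1,0.82,0],"twist":0}
    - {"hand":0,"delta_pos":[0.1,0.847,0],"twist":0}

```text
clock: 35.33
ee_pos: [0.6181, -0.2609, 0.153]
tool_rot: [0.0, 1.0, -0.001, 0.0]
ft_force: [0.9, 0.6, 1.0]
width: 0.0855
grip_force: 0.0
```

Call:
play_rows:
  targets:
    - {"hand":0,"delta_pos":[0,0,0],"twist":0}
    - {"hand":0,"delta_pos":[0,0,0],"twist":0}
    - {"hand":0,"delta_pos":[0,0,0],"twist":0}
    - {"hand":0,"delta_pos":[0,0,0],"twist":0}
    - {"hand":0,"delta_pos":[0,0,0],"twist":0}

```text
clock: 35.75
ee_pos: [0.6188, -0.2558, 0.1533]
tool_rot: [-0.0, 1.0, 0.001, -0.0]
ft_force: [-0.6, 0.1, -0.5]
width: 0.0856
grip_force: 0.0
```

Call:
play_rows:
  targets:
    - {"hand":0,"delta_pos":[0,0,0.04],"twist":0}
    - {"hand":0,"delta_pos":[0,0,0.1],"twist":0}
    - {"hand":0,"delta_pos":[0,0,0.17],"twist":0}
    - {"hand":0,"delta_pos":[0,0,0.23],"twist":0}
    - {"hand":0,"delta_pos":[0,0,0.27],"twist":0}
    - {"hand":0,"delta_pos":[0,0,0.295],"twist":0}
    - {"hand":0,"delta_pos":[0,0,0.303],"twist":0}
    - {"hand":0,"delta_pos":[0,0,0.303],"twist":0}

```text
clock: 36.42
ee_pos: [0.6186, -0.2569, 0.062]
tool_rot: [-0.0, 1.0, -0.0, -0.0]
ft_force: [0.1, 0.0, 0.7]
width: 0.0852
grip_force: 0.0
```

Call:
play_rows:
  targets:
    - {"hand":0.1,"delta_pos":[0,0,0],"twist":0}
    - {"hand":0.2,"delta_pos":[0,0,0],"twist":0}
    - {"hand":0.3,"delta_pos":[0,0,0],"twist":0}
    - {"hand":0.35,"delta_pos":[0,0,0],"twist":0}
    - {"hand":0.4,"delta_pos":[0,0,0],"twist":0}
    - {"hand":0.45,"delta_pos":[0,0,0],"twist":0}
    - {"hand":0.6,"delta_pos":[0,0,0],"twist":0}
    - {"hand":0.6,"delta_pos":[0,0,0],"twist":0}
  force: 30

```text
clock: 37.08
ee_pos: [0.6189, -0.2573, 0.0631]
tool_rot: [0.0, 1.0, -0.0, 0.0]
ft_force: [-0.4, 0.4, 5.6]
width: 0.0511
grip_force: 30.7
```

Call:
play_rows:
  targets:
    - {"hand":0.6,"delta_pos":[0,0,0],"twist":0}
    - {"hand":0.6,"delta_pos":[0,0,0],"twist":0}

```text
clock: 37.25
ee_pos: [0.619, -0.2572, 0.063]
tool_rot: [0.0, 1.0, -0.0, 0.0]
ft_force: [-1.3, 0.4, 6.9]
width: 0.0514
grip_force: 30.7
```

Call:
play_rows:
  targets:
    - {"hand":0.6,"delta_pos":[0,0,-0.02],"twist":0}
    - {"hand":0.6,"delta_pos":[0,0,-0.06],"twist":0}
    - {"hand":0.6,"delta_pos":[0,0,-0.12],"twist":0}
    - {"hand":0.6,"delta_pos":[0,0,-0.17],"twist":0}
    - {"hand":0.6,"delta_pos":[0,-0.02,-0.21],"twist":0}
    - {"hand":0.6,"delta_pos":[-0.01,-0.06,-0.22],"twist":0}
    - {"hand":0.6,"delta_pos":[-0.015,-0.12,-0.22],"twist":0}
    - {"hand":0.6,"delta_pos":[-0.02,-0.19,-0.22],"twist":0}

```text
clock: 37.92
ee_pos: [0.6118, -0.1984, 0.1278]
tool_rot: [-0.0, 1.0, -0.0, -0.0]
ft_force: [-0.1, -0.1, -1.4]
width: 0.051
grip_force: 31.7
```

Call:
play_rows:
  targets:
    - {"hand":0.6,"delta_pos":[-0.01,-0.09,0],"twist":0}
    - {"hand":0.6,"delta_pos":[-0.02,-0.19,0],"twist":0}
    - {"hand":0.6,"delta_pos":[-0.025,-0.28,0],"twist":0}
    - {"hand":0.6,"delta_pos":[-0.03,-0.37,0],"twist":0}
    - {"hand":0.6,"delta_pos":[-0.035,-0.45,0],"twist":0}
    - {"hand":0.6,"delta_pos":[-0.04,-0.52,0],"twist":0}
    - {"hand":0.6,"delta_pos":[-0.045,-0.565,0],"twist":0}
    - {"hand":0.6,"delta_pos":[-0.048,-0.577,0],"twist":0}

```text
clock: 38.58
ee_pos: [0.5971, -0.024, 0.1276]
tool_rot: [-0.0, 1.0, 0.001, -0.001]
ft_force: [-0.2, -0.3, -1.1]
width: 0.0508
grip_force: 31.7
```

Call:
play_rows:
  targets:
    - {"hand":0.6,"delta_pos":[0,0,0.02],"twist":0}
    - {"hand":0.6,"delta_pos":[0,0,0.07],"twist":0}
    - {"hand":0.6,"delta_pos":[0,0,0.12],"twist":0}
    - {"hand":0.6,"delta_pos":[0,0,0.16],"twist":0}
    - {"hand":0.6,"delta_pos":[0,0,0.185],"twist":0}
    - {"hand":0.6,"delta_pos":[0,0,0.2],"twist":0}
    - {"hand":0.6,"delta_pos":[0,0,0.202],"twist":0}
    - {"hand":0.6,"delta_pos":[0,0,0.202],"twist":0}

```text
clock: 39.25
ee_pos: [0.5984, -0.0272, 0.0678]
tool_rot: [0.0, 1.0, -0.0, 0.0]
ft_force: [-1.0, 0.2, -1.8]
width: 0.051
grip_force: 31.7
```

Call:
play_rows:
  targets:
    - {"hand":0.6,"delta_pos":[0,0,0],"twist":0}
    - {"hand":0.6,"delta_pos":[0,0,0],"twist":0}

```text
clock: 39.42
ee_pos: [0.5986, -0.027, 0.0684]
tool_rot: [0.0, 1.0, -0.0, 0.001]
ft_force: [0.3, 0.8, -2.2]
width: 0.0513
grip_force: 31.7
```

Call:
play_rows:
  targets:
    - {"hand":0.6,"delta_pos":[0,0,0.003],"twist":0}
    - {"hand":0.6,"delta_pos":[0,0,0.005],"twist":0}
    - {"hand":0.6,"delta_pos":[0,0,0.005],"twist":0}
    - {"hand":0.6,"delta_pos":[0,0,0.005],"twist":0}

```text
clock: 39.75
ee_pos: [0.5983, -0.0269, 0.0663]
tool_rot: [0.0, 1.0, -0.0, 0.0]
ft_force: [0.3, -0.4, -1.4]
width: 0.0511
grip_force: 31.7
```

Call:
play_rows:
  targets:
    - {"hand":0.6,"delta_pos":[0,0,0.001],"twist":0}
    - {"hand":0.6,"delta_pos":[0,0,0.002],"twist":0}
    - {"hand":0.6,"delta_pos":[0,0,0.002],"twist":0}

```text
clock: 40.0
ee_pos: [0.5985, -0.027, 0.0661]
tool_rot: [0.0, 1.0, -0.0, 0.0]
ft_force: [-1.9, -0.3, 4.4]
width: 0.0512
grip_force: 32.1
```

Call:
play_rows:
  targets:
    - {"hand":0.6,"delta_pos":[0,0,0.002],"twist":0}
    - {"hand":0.6,"delta_pos":[0,0,0.002],"twist":0}

```text
clock: 40.17
ee_pos: [0.5986, -0.027, 0.066]
tool_rot: [0.0, 1.0, -0.0, 0.0]
ft_force: [-3.9, -0.3, 11.2]
width: 0.0508
grip_force: 32.7
```

Call:
play_rows:
  targets:
    - {"hand":0.6,"delta_pos":[0,0,-0.002],"twist":0}
    - {"hand":0.35,"delta_pos":[0,0,-0.002],"twist":0}
    - {"hand":0.2,"delta_pos":[0,0,-0.002],"twist":0}
    - {"hand":0.1,"delta_pos":[0,0,-0.002],"twist":0}
    - {"hand":0,"delta_pos":[0,0,-0.002],"twist":0}
    - {"hand":0,"delta_pos":[0,0,-0.002],"twist":0}
    - {"hand":0,"delta_pos":[0,0,-0.002],"twist":0}

```text
clock: 40.75
ee_pos: [0.5983, -0.0269, 0.0655]
tool_rot: [-0.0, 1.0, -0.0, -0.0]
ft_force: [-0.6, -0.9, -0.2]
width: 0.0854
grip_force: 0.0
```

Call:
play_rows:
  targets:
    - {"hand":0,"delta_pos":[0,0,-0.03],"twist":0}
    - {"hand":0,"delta_pos":[0,0,-0.09],"twist":0}
    - {"hand":0,"delta_pos":[0,0,-0.17],"twist":0}
    - {"hand":0,"delta_pos":[0,0,-0.25],"twist":0}
    - {"hand":0,"delta_pos":[0,0,-0.29],"twist":0}
    - {"hand":0,"delta_pos":[0,0,-0.29],"twist":0}

```text
clock: 41.25
ee_pos: [0.5996, -0.0271, 0.1558]
tool_rot: [0.0, 1.0, -0.0, 0.003]
ft_force: [0.3, -0.3, -0.0]
width: 0.0853
grip_force: 0.0
```

Call:
play_rows:
  targets:
    - {"hand":0,"delta_pos":[-0.05,0.08,0],"twist":0}
    - {"hand":0,"delta_pos":[-0.11,0.19,0],"twist":0}
    - {"hand":0,"delta_pos":[-0.18,0.31,0],"twist":0}
    - {"hand":0,"delta_pos":[-0.25,0.43,0],"twist":0}
    - {"hand":0,"delta_pos":[-0.32,0.54,0],"twist":0}
    - {"hand":0,"delta_pos":[-0.38,0.64,0],"twist":0}
    - {"hand":0,"delta_pos":[-0.42,0.71,0],"twist":0}
    - {"hand":0,"delta_pos":[-0.432,0.727,0],"twist":0}

```text
clock: 41.92
ee_pos: [0.4666, -0.2475, 0.1517]
tool_rot: [-0.0, 1.0, -0.002, -0.001]
ft_force: [-0.5, -0.1, 0.4]
width: 0.0851
grip_force: 0.0
```

Call:
play_rows:
  targets:
    - {"hand":0,"delta_pos":[0,0,0],"twist":0}
    - {"hand":0,"delta_pos":[0,0,0],"twist":0}
    - {"hand":0,"delta_pos":[0,0,0],"twist":0}
    - {"hand":0,"delta_pos":[0,0,0],"twist":0}
    - {"hand":0,"delta_pos":[0,0,0],"twist":0}

```text
clock: 42.33
ee_pos: [0.4691, -0.2441, 0.1525]
tool_rot: [-0.0, 1.0, 0.001, -0.0]
ft_force: [0.2, -0.3, 1.3]
width: 0.0855
grip_force: 0.0
```

Call:
play_rows:
  targets:
    - {"hand":0,"delta_pos":[0,0,0.04],"twist":0}
    - {"hand":0,"delta_pos":[0,0,0.1],"twist":0}
    - {"hand":0,"delta_pos":[0,0,0.17],"twist":0}
    - {"hand":0,"delta_pos":[0,0,0.23],"twist":0}
    - {"hand":0,"delta_pos":[0,0,0.27],"twist":0}
    - {"hand":0,"delta_pos":[0,0,0.295],"twist":0}
    - {"hand":0,"delta_pos":[0,0,0.303],"twist":0}
    - {"hand":0,"delta_pos":[0,0,0.303],"twist":0}

```text
clock: 43.0
ee_pos: [0.4688, -0.2449, 0.0616]
tool_rot: [-0.0, 1.0, -0.0, -0.0]
ft_force: [0.0, 0.2, 0.9]
width: 0.0853
grip_force: 0.0
```

Call:
play_rows:
  targets:
    - {"hand":0.1,"delta_pos":[0,0,0],"twist":0}
    - {"hand":0.2,"delta_pos":[0,0,0],"twist":0}
    - {"hand":0.25,"delta_pos":[0,0,0],"twist":0}
    - {"hand":0.3,"delta_pos":[0,0,0],"twist":0}
    - {"hand":0.35,"delta_pos":[0,0,0],"twist":0}
    - {"hand":0.4,"delta_pos":[0,0,0],"twist":0}
    - {"hand":0.5,"delta_pos":[0,0,0],"twist":0}
    - {"hand":0.5,"delta_pos":[0,0,0],"twist":0}
  force: 30

```text
clock: 43.67
ee_pos: [0.4689, -0.2451, 0.0623]
tool_rot: [0.0, 1.0, -0.0, 0.0]
ft_force: [-0.8, 3.2, 6.2]
width: 0.0574
grip_force: 31.1
```

Call:
play_rows:
  targets:
    - {"hand":0.5,"delta_pos":[0,0,0],"twist":0}
    - {"hand":0.5,"delta_pos":[0,0,0],"twist":0}

```text
clock: 43.83
ee_pos: [0.4689, -0.245, 0.0623]
tool_rot: [0.0, 1.0, -0.0, 0.0]
ft_force: [-0.5, 1.9, 6.7]
width: 0.057
grip_force: 31.1
```

Call:
play_rows:
  targets:
    - {"hand":0.5,"delta_pos":[0,0,-0.02],"twist":0}
    - {"hand":0.5,"delta_pos":[0,0,-0.06],"twist":0}
    - {"hand":0.5,"delta_pos":[0,0,-0.12],"twist":0}
    - {"hand":0.5,"delta_pos":[0,0,-0.17],"twist":0}
    - {"hand":0.5,"delta_pos":[0,-0.02,-0.21],"twist":0}
    - {"hand":0.5,"delta_pos":[0.01,-0.06,-0.22],"twist":0}
    - {"hand":0.5,"delta_pos":[0.02,-0.13,-0.22],"twist":0}
    - {"hand":0.5,"delta_pos":[0.03,-0.21,-0.22],"twist":0}

```text
clock: 44.5
ee_pos: [0.4776, -0.1809, 0.1279]
tool_rot: [0.0, 1.0, -0.001, 0.0]
ft_force: [1.4, 0.5, -4.1]
width: 0.0574
grip_force: 33.3
```

Call:
play_rows:
  targets:
    - {"hand":0.5,"delta_pos":[0.01,-0.09,0],"twist":0}
    - {"hand":0.5,"delta_pos":[0.02,-0.19,0],"twist":0}
    - {"hand":0.5,"delta_pos":[0.03,-0.29,0],"twist":0}
    - {"hand":0.5,"delta_pos":[0.045,-0.39,0],"twist":0}
    - {"hand":0.5,"delta_pos":[0.055,-0.48,0],"twist":0}
    - {"hand":0.5,"delta_pos":[0.065,-0.55,0],"twist":0}
    - {"hand":0.5,"delta_pos":[0.075,-0.6,0],"twist":0}
    - {"hand":0.5,"delta_pos":[0.078,-0.615,0],"twist":0}

```text
clock: 45.17
ee_pos: [0.5006, 0.0053, 0.1275]
tool_rot: [-0.0, 1.0, 0.001, -0.0]
ft_force: [0.3, 0.6, -4.5]
width: 0.0572
grip_force: 33.2
```

Call:
play_rows:
  targets:
    - {"hand":0.5,"delta_pos":[0,0,0.02],"twist":0}
    - {"hand":0.5,"delta_pos":[0,0,0.07],"twist":0}
    - {"hand":0.5,"delta_pos":[0,0,0.12],"twist":0}
    - {"hand":0.5,"delta_pos":[0,0,0.16],"twist":0}
    - {"hand":0.5,"delta_pos":[0,0,0.185],"twist":0}
    - {"hand":0.5,"delta_pos":[0,0,0.2],"twist":0}
    - {"hand":0.5,"delta_pos":[0,0,0.202],"twist":0}
    - {"hand":0.5,"delta_pos":[0,0,0.202],"twist":0}

```text
clock: 45.83
ee_pos: [0.5011, 0.0022, 0.0672]
tool_rot: [0.0, 1.0, -0.0, -0.0]
ft_force: [0.2, 0.1, -3.0]
width: 0.0574
grip_force: 33.3
```

Call:
play_rows:
  targets:
    - {"hand":0.5,"delta_pos":[0,0,0],"twist":0}
    - {"hand":0.5,"delta_pos":[0,0,0],"twist":0}

```text
clock: 46.0
ee_pos: [0.5014, 0.0024, 0.0677]
tool_rot: [0.0, 1.0, -0.0, 0.001]
ft_force: [1.3, -0.3, -3.1]
width: 0.0577
grip_force: 33.3
```

Call:
play_rows:
  targets:
    - {"hand":0.5,"delta_pos":[0,0,0.003],"twist":0}
    - {"hand":0.5,"delta_pos":[0,0,0.005],"twist":0}
    - {"hand":0.5,"delta_pos":[0,0,0.005],"twist":0}
    - {"hand":0.5,"delta_pos":[0,0,0.005],"twist":0}

```text
clock: 46.33
ee_pos: [0.5011, 0.0025, 0.0656]
tool_rot: [-0.0, 1.0, -0.0, 0.0]
ft_force: [-0.3, -0.0, -2.7]
width: 0.0576
grip_force: 33.3
```

Call:
play_rows:
  targets:
    - {"hand":0.5,"delta_pos":[0,0,0.001],"twist":0}
    - {"hand":0.5,"delta_pos":[0,0,0.002],"twist":0}
    - {"hand":0.5,"delta_pos":[0,0,0.002],"twist":0}

```text
clock: 46.58
ee_pos: [0.5012, 0.0025, 0.0653]
tool_rot: [-0.0, 1.0, -0.0, 0.0]
ft_force: [-0.4, 1.0, 3.6]
width: 0.0575
grip_force: 34.0
```

Call:
play_rows:
  targets:
    - {"hand":0.5,"delta_pos":[0,0,0.001],"twist":0}
    - {"hand":0.5,"delta_pos":[0,0,0.001],"twist":0}

```text
clock: 46.75
ee_pos: [0.5013, 0.0025, 0.0653]
tool_rot: [0.0, 1.0, -0.0, 0.0]
ft_force: [-2.2, 0.1, 8.5]
width: 0.0576
grip_force: 34.4
```

Call:
play_rows:
  targets:
    - {"hand":0.5,"delta_pos":[0,0,0],"twist":0}
    - {"hand":0.35,"delta_pos":[0,0,0],"twist":0}
    - {"hand":0.2,"delta_pos":[0,0,0],"twist":0}
    - {"hand":0.1,"delta_pos":[0,0,0],"twist":0}
    - {"hand":0,"delta_pos":[0,0,0],"twist":0}
    - {"hand":0,"delta_pos":[0,0,0],"twist":0}
    - {"hand":0,"delta_pos":[0,0,0],"twist":0}

```text
clock: 47.33
ee_pos: [0.5011, 0.0024, 0.0646]
tool_rot: [-0.0, 1.0, -0.0, -0.0]
ft_force: [0.5, -0.3, 0.2]
width: 0.0854
grip_force: 0.0
```

Call:
play_rows:
  targets:
    - {"hand":0,"delta_pos":[0,0,-0.03],"twist":0}
    - {"hand":0,"delta_pos":[0,0,-0.1],"twist":0}
    - {"hand":0,"delta_pos":[0,0,-0.2],"twist":0}
    - {"hand":0,"delta_pos":[0,0,-0.3],"twist":0}
    - {"hand":0,"delta_pos":[0.04,-0.005,-0.42],"twist":0}
    - {"hand":0,"delta_pos":[0.08,-0.01,-0.54],"twist":0}
    - {"hand":0,"delta_pos":[0.13,-0.015,-0.66],"twist":0}
    - {"hand":0,"delta_pos":[0.16,-0.02,-0.76],"twist":0}

```text
clock: 48.0
ee_pos: [0.5499, 0.0086, 0.2964]
tool_rot: [0.0, 1.0, -0.0, 0.001]
ft_force: [-0.1, -0.6, -0.6]
width: 0.0855
grip_force: 0.0
```

Call:
play_rows:
  targets:
    - {"hand":0,"delta_pos":[0.016,0,-0.08],"twist":0}
    - {"hand":0,"delta_pos":[0.016,0,-0.12],"twist":0}
    - {"hand":0,"delta_pos":[0.016,0,-0.12],"twist":0}
    - {"hand":0,"delta_pos":[0.016,0,-0.12],"twist":0}
    - {"hand":0,"delta_pos":[0.016,0,-0.12],"twist":0}
    - {"hand":0,"delta_pos":[0.016,0,-0.12],"twist":0}

```text
clock: 48.5
ee_pos: [0.5533, 0.0084, 0.3275]
tool_rot: [-0.0, 1.0, -0.0, -0.001]
ft_force: [-0.1, -0.3, -0.1]
width: 0.0853
grip_force: 0.0
```

```bash
python3 - <<'E'
from h import *
s=get_state();print(s['ee_pos'])
w=cap('wrist','w8.png');w1=dict(np.load('w1.npz'))
def meas(w):
    im=w['image'];H,S,V=cv2.split(cv2.cvtColor(im,cv2.COLOR_BGR2HSV));o={}
    for n,f,X,z in [('cap',V<70,(.5753,.07,.109),.109),('bottle',(S<40)&(V>150),(.597,-.028,.09),.09),('tin',(S<45)&(V>150),(.5,.0026,.102),.102)]:
        p=proj(w,X).astype(int);m=np.zeros_like(V);sl=np.s_[p[1]-26:p[1]+30,p[0]-26:p[0]+26];m[sl]=f[sl]*255
        k=max(cv2.findContours(m,cv2.RETR_EXTERNAL,cv2.CHAIN_APPROX_NONE)[0],key=cv2.contourArea)
        x,y,a,b=cv2.boundingRect(k);o[n]=ray(w,(x+a/2-.5,y+b-a/2-.5),z)[:2]
    return o
a=meas(w1);b=meas(w)
for n in a: print(n,a[n].round(4),b[n].round(4),((b[n]-a[n])*1000).round(1))
x0,y0=100,40
cv2.imwrite('pics/v8.png',np.vstack([cv2.resize(i['image'][40:240,100:520],(756,290)) for i in (w1,w)]))
E
```

```text
[0.55327234 0.00844766 0.32749314]
cap [0.5747 0.0684] [0.5754 0.0687] [0.7 0.3]
bottle [ 0.596  -0.0269] [ 0.5966 -0.0273] [ 0.6 -0.3]
tin [0.5007 0.0024] [0.5006 0.0019] [-0.2 -0.5]
```

View pics/v8.png

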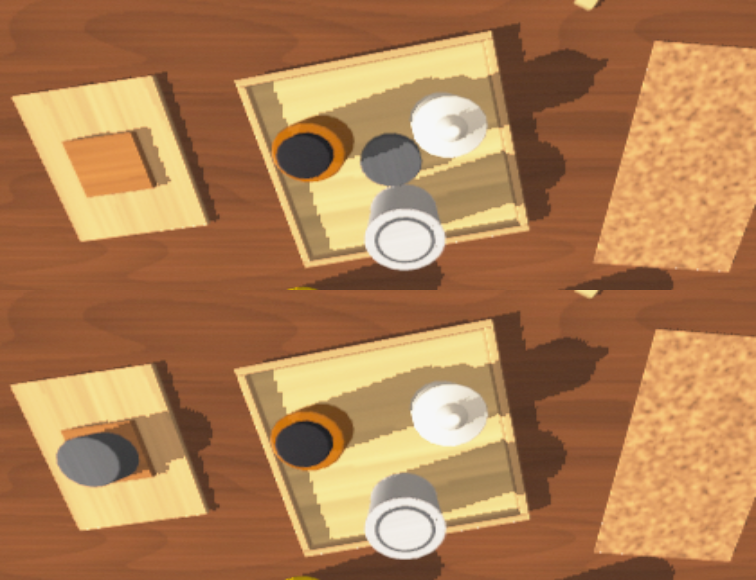

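All three containers are back upright, within 1 mm of their starting spots, and the weight stands on the pad. I hand in the job.

```bash
python3 -c "
from h import *
print(workorder.job_done())"
```

```text
the job is handed in; nothing more can be done
None
```

The job is done and handed in: the weight stands flat on the pad, about 2 mm off its centre by camera measurement, and the bottle, tin and jar are back upright in the tray within about 1 mm of where they started.

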